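# Fit the brake return spring

### The job

Fit the return spring to the small brake on the bench: put its hook fully down into the hole in the red lever first, then stretch it and drop its loop over the brass post so that it stays under the post's head and pulls the lever back to its stop. Feel for the hole gently, pushing with no more than about 20 N on the lever or the post, do not stretch the spring beyond need, and leave everything else on the bench alone.

Things in the scene. Friction and masses are not known exactly. Their poses are not given: they have to be found in the camera images.
- brake_rig: Grey steel plate 280 x 115 x 12 mm fixed to the bench, with a small drum brake (steel drum 58 mm wide, 44 mm high), a red lever and a brass post. Origin on the underside; x runs from the lever's hole to the post, y from the lever's free end to its pivot, z up. A steel ledge 30 mm wide, top at 26.5 mm, runs from x = 5 to 95 mm: the spring's loop block rests and slides on it.
- lever_pivot (a point): Axis of the red lever, an upright bolt (x = -75, y = 60 mm of the rig), at the lever's top, 40 mm over the bench. The lever is a flat bar 8 mm thick, 36 mm wide round its hole; the hole, 11.5 mm across and right through, is 60 mm from this bolt. The lever is stiff: it stays put until its hole is pulled sideways with about 5 N.
- hole_mid (a point): Middle of the span in which the lever's hole may stand, at the lever's top (x = -85, y = 0, z = 40 mm of the rig). The lever's angle is NOT measured: the hole is anywhere up to 7 mm from here, either way, on the 60 mm arc about the pivot; find it by sight or feel. The flat round it has no other opening. A hook foot within 2 mm of the hole's centre goes in.
- hole_home (a point): Where the lever's hole stands once the lever is back on its stop, at the lever's top (x = -75, y = 0, z = 40 mm of the rig). A properly fitted spring pulls it there.
- post_top (a point): Tip of the brass post (x = 80, y = 0, z = 56 mm of the rig), 155 mm from hole_home. Domed head 11 mm across from 50 to 56 mm; below it a neck 7 mm across from 40.5 to 50 mm, on a pedestal 16 mm across with its top at 40.5 mm.
- return_spring: Hook end of the steel tension spring, which stands on the bench on its hook and its loop block, length along its x, z up. Origin at the hook's lower end, on its axis; +x to the loop. Steel block 24 (x) x 16 (y) x 26 mm, from 13 to 39 mm above the origin: grip it across y from above. The coil, 15.5 mm across, axis 26 mm up, flexes up and down at both blocks. 0.1 to 0.2 kg in all.
- hook_tip (a point): Centre of the underside of the hook's foot, 1 mm to +x of the hook's axis. The hook is a pin 7 mm across, 13 mm long, under the hook block; its lowest 3 mm reach 2 mm farther to +x (foot 9 x 7 mm, edges bevelled). Fully in, the block stands on the lever and the foot catches under the lever when pulled to +x. Held by the hook block alone, the loop end droops about 10 mm.
- loop_block (a point): Top centre of the loop end's grip block: steel, 20 (x) x 16 (y) x 39 mm high, 106 mm from the hook's axis, foot level with the hook's lower end. Grip it across y from above, fingertips 20 mm or more above its foot, as the loop is lower. The spring starts to stretch at 4 N and takes 0.4 N more per mm; stretching by over 38 mm spoils it.
- loop_center (a point): Centre of the loop, a flat-lying ring of 5 mm wire, 16 mm inside, 26 mm across: 24 mm beyond the loop block's centre, wire centre 18 mm above its foot; 130 mm from the hook's axis when slack, about 150 mm when fitted. From the ledge it must rise about 15 mm to clear the post's head. Keep the spring pulled while raising it, so that the hook stays in.
- sanding_block: Bystander, brown sanding block 62 x 110 x 38 mm, loose on the bench; origin at the centre of its underside.
- wax_tin: Bystander, round wax tin 67 mm across, loose on the bench; origin at the centre of its underside.
- hole_plug_2: Bystander, grey wooden disc 46 mm across, loose on the bench; origin at the centre of its underside.

How it is judged:
By the outcome, as a careful person would: the job done as asked, in the order asked, and still so for the second after the job is handed in, with the robot touching nothing.
It also fails if it takes over 61 s, if anything falls off the work surface, if the arm or the gripper's body presses on something with over 40 N, if the wrist force passes 120 N, or if a joint passes its speed limit or range.

### The arm

A 6-joint arm with a two-finger parallel gripper is mounted at the origin on a cart in front of the work surface, level with it; the furniture and walls round the work are solid. World frame = base frame: x ahead of the robot, y to its left, z up, the work surface at z = 0. Lengths are in m, angles in rad, forces in N, time in s.
With the tool pointing down it reaches from about 0.25 to 0.775 m from the base axis. Payload 4 kg.
Tool frame: the origin (TCP) lies on the centre line of the jaws, within the pads' length; the fingertips stand 8 mm ahead of it and the grasp point (between the pads) lies 11 mm behind it; z points along the fingers, y is the direction in which the jaws open and shut (so a half turn about z gives the same grasp; the last joint's range is limited). The gripper opens to 94 mm and grips with 3 to 60 N. Pads are 16 mm wide; open, the fingers measure 119 mm over their backs; the gripper's body (75 mm by 177 mm) begins 78 mm behind the grasp point.
Start: joints at [-1.432, 0.087, 1.371, -0, 1.684, -0.103], TCP at [0.132, -0.534, 0.179] pointing down, gripper open.
Joint ranges: [-3.1, 3.1], [-0.76, 2.03], [0.27, 2.55], [-1.08, 4.22], [0.17, 2.65], [-2.57, 2.57]. Speed limits (rad/s): [2.79, 2.79, 3.14, 3.14, 3.14, 3.14].

### API

Orientations are given as [roll, pitch, yaw] about the fixed x, y, z axes, in that order (R = Rz(yaw) Ry(pitch) Rx(roll)).
In Python, from bench import robot, cams, close_job gives the robot as it stands.
- The arm moves only by the tool arm_command, never from a script. Its argument "plan" is one flat list of numbers, 7 for each row, row after row: the shift along the tool's x, y, z in cm, then the turn, a rotation vector about the tool's x, y, z in degrees, then the closure, from 0 (fully open) to 1 (shut). A call has 1 to 8 rows; each row shifts and turns the commanded pose from where the row before left it, along the tool's axes as they then stand; what a row does not reach is not made up. A row lasts 1/8 s, in which the tool goes at most 62.5 mm and 10.7 degrees, less where a joint would pass 70% of its speed; a pose out of reach is approached as far as the arm can. A call with a gripper value outside its range is refused whole. The fingers move at their own pace and stop on an object; the grip force is fixed at half the most. Time passes only in rows, so rows that do not move let the fingers close. It gives the time, the measured TCP pose, the force and the opening at its end, in the units of the state.
- robot.get_obs(): the state, without advancing time (a new reading comes with each control period).
- cams.snapshot(name): name is "side" or "top"; returns a dict with "pixels" (480x640x3 uint8, red, green, blue), "fov_y" (degrees; the focal length in pixels is half the picture's height over the tangent of half this angle, whatever the lens; pixels are square), "cx", "cy" (the principal point, pixels), "k1" (the pictures are not rectified: a ray, as slopes to the right and down, at radius r is drawn at 1 + k1 r^2 times it, then the intrinsics apply), "camera_from_world" (4x4, takes a point from world to camera coordinates). Camera axes: x right, y up, looking along -z (the intrinsics and any distortion apply to the point x, -y, -z); pixel columns grow to the right and rows downward; lengths in m; the calibration is good to about 2 mm. A picture is of the moment at which its call begins. There is no depth.
- close_job(): hands the job in, once; it reports no verdict.
The state is a dict: "time": time; "joint_positions": joint angles; "qvel": joint speeds; "joint_torque": joint torques, N m; "tool_pos": TCP position; "ee_rot": TCP orientation; "wrist_force": force on the tool from outside, world axes, zero at the start; "wrist_torque": the same for the moment, N m; "width": finger opening in m.
Only numpy, scipy, OpenCV 4.12 (cv2) and the standard library are available. Lean on these libraries where they do the work, as an engineer would, in place of code of your own. Each camera call takes 0.05 s, during which the arm holds its last target.

## Working session

There is one attempt and no reset: what is moved stays moved. The work goes in short steps, Python scripts to look and compute and a tool call to move; the robot and the scene stay as the last step left them, time stands still between calls to the robot, and variables do not carry over. Pictures are saved under pics/ and viewed, and the job is handed in when it is done.

Besides the shell and the picture viewer there is one more tool, called as name(argument=value, ...), one argument or row to a line, values as JSON. arm_command: Moves the arm, as the interface text tells. Its arguments: {"type":"object","properties":{"plan":{"type":"array","items":{"type":"number"}}},"required":["plan"]}

```bash
ls; mkdir -p pics; cat > h.py <<'E'
import numpy as np, cv2
from bench import robot, cams, close_job
def snap(n,fn=None):
    s=cams.snapshot(n)
    if fn: cv2.imwrite('pics/'+fn,cv2.cvtColor(s['pixels'],cv2.COLOR_RGB2BGR))
    return s
def K(s):
    f=240/np.tan(np.radians(s['fov_y'])/2); return f,s['cx'],s['cy'],s['k1']
def proj(s,P):
    P=np.atleast_2d(P); T=np.array(s['camera_from_world']); c=P@T[:3,:3].T+T[:3,3]
    f,cx,cy,k=K(s); a=c[:,0]/-c[:,2]; b=-c[:,1]/-c[:,2]; r2=a*a+b*b; m=1+k*r2
    return np.c_[cx+f*a*m,cy+f*b*m]
def ray(s,uv):
    f,cx,cy,k=K(s); d=np.array([(uv[0]-cx)/f,(uv[1]-cy)/f]); u=d.copy()
    for _ in range(30): u=d/(1+k*(u@u))
    T=np.array(s['camera_from_world']); R=T[:3,:3]
    return -R.T@T[:3,3], R.T@np.array([u[0],-u[1],-1])
def onz(s,uv,z):
    o,d=ray(s,uv); return o+d*(z-o[2])/d[2]
E
python3 - <<'E'
from h import *
o=robot.get_obs()
for k,v in o.items(): print(k,np.round(v,4))
for n in('top','side'):
    s=snap(n,n+'0.png'); print(n,K(s)); o,d=ray(s,(320,240)); print(o,d)
E
```

```text
pics
time 0.0
joint_positions [-1.4321  0.0879  1.3723 -0.      1.6837 -0.1031]
qvel [ 0.0003  0.0009  0.0002 -0.      0.0008 -0.0002]
joint_torque [-1.30000e-03 -3.40191e+01 -3.02427e+01  7.16000e-02  3.33000e-02
 -2.00000e-04]
tool_pos [ 0.1316 -0.5334  0.1781]
ee_rot [-3.1393e+00 -2.0000e-04  2.4180e-01]
wrist_force [0.9283 0.3099 0.2968]
wrist_torque [ 0.0027 -0.0006 -0.0413]
width 0.094
top (np.float64(611.4063379780727), 311.90373393479166, 241.8355534045501, 0.027317705961393324)
[0.25356444 0.23595762 1.29640917] [ 0.19764289 -0.01718964 -0.98021741]
side (np.float64(442.7480719546984), 318.34347842082246, 235.1150100759569, 0.026785896365998367)
[0.23695797 1.03474503 0.67226089] [ 0.25087563 -0.75801426 -0.60217235]
```

View pics/top0.png

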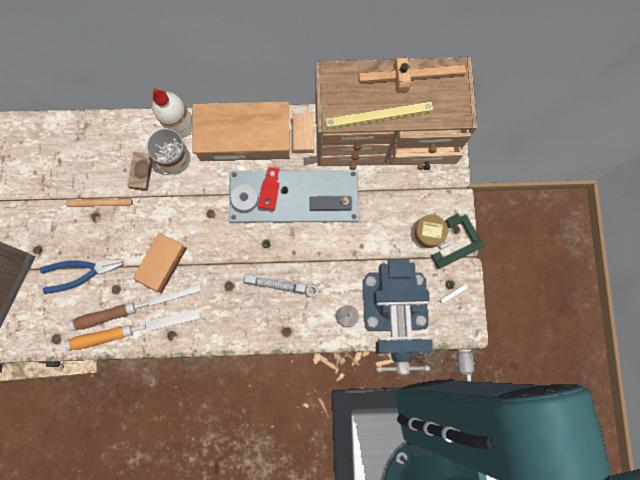

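View pics/side0.png

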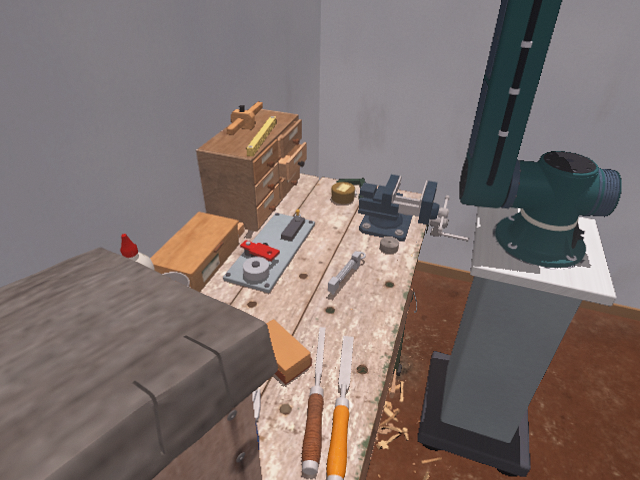

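The top view shows the rig plate from (230,170) to (358,222), the red lever near (270,190), the post near (346,201), and the spring from (248,281) to (312,291). I'll zoom in on the crops.

```bash
python3 - <<'E'
from h import *
t=cv2.imread('pics/top0.png')
cv2.imwrite('pics/rig0.png',cv2.resize(t[160:232,222:366],None,fx=5.5,fy=5.5,interpolation=cv2.INTER_CUBIC))
cv2.imwrite('pics/spr0.png',cv2.resize(t[265:305,235:325],None,fx=8,fy=8,interpolation=cv2.INTER_CUBIC))
t=cv2.imread('pics/side0.png')
cv2.imwrite('pics/sside0.png',cv2.resize(t[200:300,220:380],None,fx=5,fy=5,interpolation=cv2.INTER_CUBIC))
s=snap('top')
for uv in [(231,171),(357,171),(357,221),(231,221)]: print(onz(s,uv,.012))
E
```

```text
[0.67222951 0.40364991 0.012     ]
[0.66440488 0.12769085 0.012     ]
[0.55205048 0.13242451 0.012     ]
[0.55974811 0.40395788 0.012     ]
```

View pics/rig0.png

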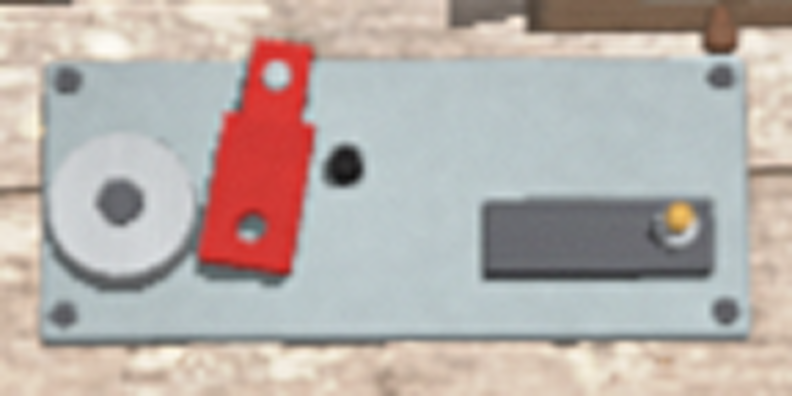

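View pics/spr0.png

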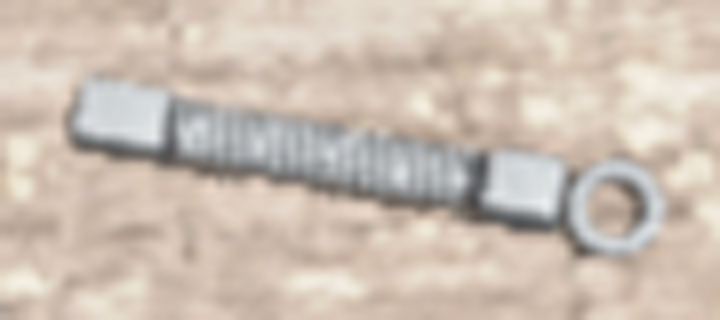

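View pics/sside0.png

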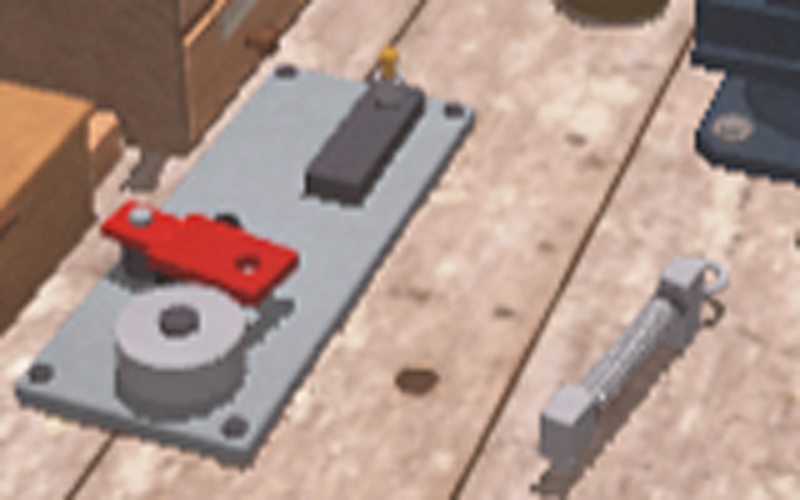

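The zooms show the lever pivot bolt near top pixel (272,173), the lever's hole near (268,201), and the brass head near (345.6,199). The spring's hook block is near (250,279), its loop block near (300.5,288), and the ring near (312,291). Next I'll take precise measurements.

```bash
cat >> h.py <<'E'
def cl(m,lo=8):
    n,l,st,c=cv2.connectedComponentsWithStats(m.astype(np.uint8)); 
    return [(int(st[i][4]),np.round(c[i],2),st[i][:4]) for i in range(1,n) if st[i][4]>=lo]
def tri(a,uva,b,uvb):
    o1,d1=ray(a,uva);o2,d2=ray(b,uvb);A=np.c_[d1,-d2];t=np.linalg.lstsq(A,o2-o1,rcond=None)[0]
    p=o1+d1*t[0];q=o2+d2*t[1]; return (p+q)/2,np.linalg.norm(p-q)
E
python3 - <<'E'
from h import *
for n,(x0,y0,x1,y1) in {'top':(222,160,366,232),'side':(220,200,320,300)}.items():
    s=snap(n);im=s['pixels'];hsv=cv2.cvtColor(im,cv2.COLOR_RGB2HSV)
    roi=np.zeros(im.shape[:2],bool);roi[y0:y1,x0:x1]=1
    red=roi&((hsv[...,0]<8)|(hsv[...,0]>172))&(hsv[...,1]>150)
    br=roi&(hsv[...,0]>12)&(hsv[...,0]<32)&(hsv[...,1]>120)
    print(n,'red',cl(red,20)); print('brass',cl(br,3))
    # holes
    rr=red.astype(np.uint8);cs,h=cv2.findContours(rr,cv2.RETR_CCOMP,cv2.CHAIN_APPROX_NONE)
    for c,hh in zip(cs,h[0]):
        if hh[3]>=0: print('hole',cv2.boundingRect(c),c.reshape(-1,2).mean(0))
    pl=roi&(hsv[...,0]>85)&(hsv[...,0]<110)&(hsv[...,1]>18)&(hsv[...,2]>120)
    pl=cv2.morphologyEx(pl.astype(np.uint8),cv2.MORPH_CLOSE,np.ones((3,3)))
    cs,_=cv2.findContours(pl,cv2.RETR_EXTERNAL,cv2.CHAIN_APPROX_NONE)
    c=max(cs,key=cv2.contourArea);hu=cv2.convexHull(c);q=cv2.approxPolyDP(hu,6,True).reshape(-1,2);print('plate',q.tolist())
    for p in q: print(onz(s,p,.012).round(4))
    if n=='side':continue
    sp=hsv.copy()
    m=np.zeros_like(roi);m[265:305,235:325]=1
    m&=(hsv[...,1]<40)&(hsv[...,0]>60)
    print('spring',cl(m,15))
E
```

```text
top red [(533, array([269.15, 190.19]), array([258, 168,  21,  42], dtype=int32))]
brass [(17, array([345.06, 198.82]), array([343, 197,   5,   5], dtype=int32))]
hole (264, 198, 8, 7) [267.11111111 201.        ]
hole (268, 170, 8, 8) [271.9  173.15]
plate [[356, 172], [357, 220], [230, 221], [230, 203], [279, 172]]
[0.6622 0.13   0.012 ]
[0.5543 0.1323 0.012 ]
[0.5598 0.4061 0.012 ]
[0.5999 0.406  0.012 ]
[0.667  0.2986 0.012 ]
spring [(466, array([279.18, 284.55]), array([244, 275,  74,  22], dtype=int32))]
side red [(376, array([260.57, 249.87]), array([240, 240,  39,  21], dtype=int32))]
brass [(16, array([297.31, 211.38]), array([296, 209,   4,   6], dtype=int32)), (243, array([225.92, 226.  ]), array([220, 217,  18,  23], dtype=int32))]
hole (268, 252, 4, 4) [269.5 253.5]
plate [[269, 262]]
[0.5951 0.3247 0.012 ]
```

```bash
python3 - <<'E'
from h import *
a=snap('top');b=snap('side')
g=cv2.cvtColor(a['pixels'],cv2.COLOR_RGB2GRAY)
post=onz(a,(345.06,198.82),.053);print('post',post,tri(a,(345.06,198.82),b,(297.31,211.38)))
bolt=onz(a,(271.9,173.15),.042);hole=onz(a,(267.1,201.0),.040)
print('bolt',bolt,'hole',hole,np.linalg.norm(bolt-hole), 'hole side',onz(b,(269.5,253.5),.04),tri(a,(267.1,201.0),b,(269.5,253.5)))
v=post-bolt;print('d',np.hypot(*v[:2]))
# edges: horizontal plate top edge (far), left, right by subpixel gradient in saturation/blueness
im=a['pixels'].astype(float);bl=cv2.GaussianBlur(im[...,2]-im[...,0],(0,0),.8)
def edge(pts,dr,rng):
    out=[]
    for p in pts:
        t=np.arange(-rng,rng+.01,.1);P=np.array(p)+np.outer(t,dr)
        v=cv2.remap(bl.astype(np.float32),P[:,0:1].astype(np.float32),P[:,1:2].astype(np.float32),cv2.INTER_LINEAR)[:,0]
        lo,hi=v[:10].mean(),v[-10:].mean();i=np.argmin(abs(v-(lo+hi)/2));out.append(P[i])
    return np.array(out)
far=edge([(u,171) for u in list(range(285,345,4))],(0,1),4)
lf=edge([(230,v) for v in range(178,218,4)],(1,0),4)
rt=edge([(357,v) for v in range(178,216,4)],(-1,0),4)
for n,e in(('far',far),('left',lf),('right',rt)):
    w=np.array([onz(a,p,.012)[:2] for p in e]);m=w.mean(0);u,s,vt=np.linalg.svd(w-m);print(n,m.round(4),vt[0].round(4),'rms',(s[1]/len(w)**.5).round(5),np.degrees(np.arctan2(vt[0][1],vt[0][0])))
E
```

```text
post [0.59106271 0.15879213 0.053     ] (array([0.59054858, 0.15847847, 0.05110146]), np.float64(0.002031579813696082))
bolt [0.65521516 0.31234351 0.042     ] hole [0.59451321 0.32360991 0.04      ] 0.06177100965608609 hole side [0.5912994  0.32697475 0.04      ] (array([0.59419413, 0.32354256, 0.03700863]), np.float64(0.00224177389390217))
d 0.16641383133046875
far [0.669 0.224] [-0.0257 -0.9997] rms 0.00023 -91.47055218739685
left [0.6157 0.4078] [-0.9997  0.0244] rms 0.00047 178.60000057555413
right [0.6078 0.1289] [-0.9998  0.0194] rms 0.00015 178.88626064960246
```

```bash
python3 - <<'E'
from h import *
a=snap('top')
f=lambda x,y:((x+.5)/8-.5+235,(y+.5)/8-.5+265)
H=onz(a,f(124,111),.039);L=onz(a,f(525,182),.039);R=onz(a,f(617,207),.018)
print(H,L,R,np.linalg.norm((L-H)[:2]),np.linalg.norm((R-L)[:2]))
for v in(L-H,R-H):print(np.degrees(np.arctan2(v[1],v[0])))
b=snap('side')
print(proj(b,[H,L,R,H-[0,0,.039]]),(proj(b,[H,L,R])-[220,200])*5)
# furniture tops
print(proj(a,[[.61,.16,.2],[.7,.16,.2]]))
for uv in [(356,165),(318,165),(318,60),(462,160)]: print(uv,onz(a,uv,0).round(3))
for uv in [(200,152),(248,223),(249,228),(302,120),(300,160)]: print('side',uv)
E
```

```text
[0.429998   0.36123262 0.039     ] [0.40857924 0.25787687 0.039     ] [0.40390193 0.23428022 0.018     ] 0.1055517650601742 0.02405574561350323
-101.70787370145526
-101.61579766189807
[[332.50133319 279.93275376]
 [355.21445457 253.47858927]
 [359.22686096 254.98078384]
 [331.88936828 293.31159399]] [[562.50666596 399.6637688 ]
 [676.07227283 267.39294637]
 [696.13430479 274.90391922]]
[[348.08164649 168.31048354]
 [346.23055218 122.92578925]]
(356, 165) [0.682 0.128 0.   ]
(318, 165) [0.685 0.212 0.   ]
(318, 60) [0.936 0.205 0.   ]
(462, 160) [ 0.687 -0.107  0.   ]
side (200, 152)
side (248, 223)
side (249, 228)
side (302, 120)
side (300, 160)
```

Spring geometry agrees with the given sizes: 105.6 mm against 106, and 24.1 against 24. The cabinet front stands close to where the gripper body will go, so I'm measuring it.

```bash
python3 - <<'E'
import cv2
t=cv2.imread('pics/top0.png')
cv2.imwrite('pics/cabt.png',cv2.resize(t[100:220,280:440],None,fx=5,fy=5,interpolation=cv2.INTER_CUBIC))
t=cv2.imread('pics/side0.png')
cv2.imwrite('pics/cabs.png',cv2.resize(t[100:240,190:330],None,fx=4.2,fy=4.2,interpolation=cv2.INTER_CUBIC))
E
```

```text
(no output)
```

View pics/cabt.png

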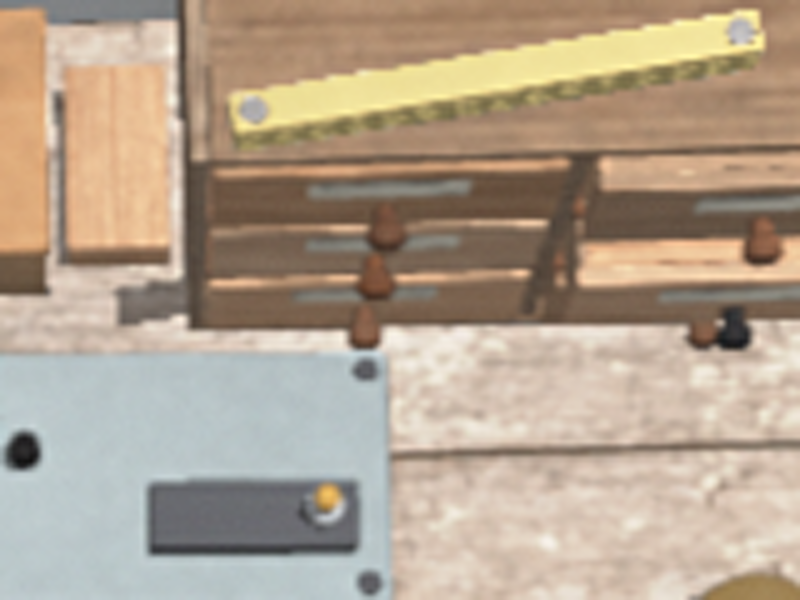

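View pics/cabs.png

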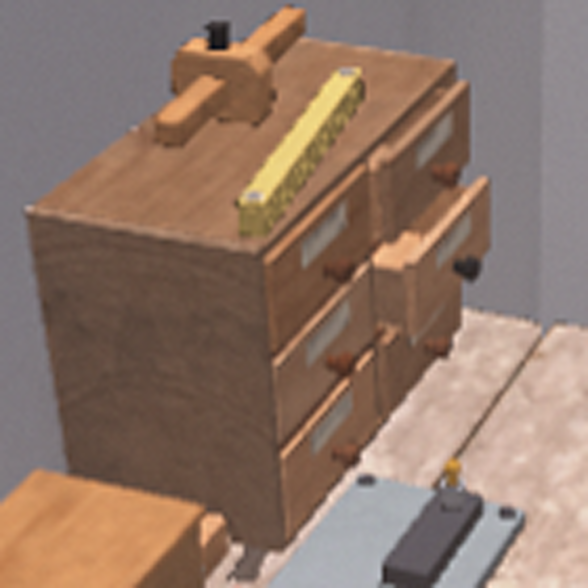

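```bash
cat >> h.py <<'E'
from scipy.spatial.transform import Rotation as Ro
def go(pos,yaw,tilt=0,n=None,start=None,grip=0):
    """tool down, tool x at yaw(deg); tilt deg about tool x. prints rows"""
    o=robot.get_obs()
    p,R=(np.array(o['tool_pos']),Ro.from_euler('xyz',o['ee_rot'])) if start is None else start
    Rt=Ro.from_euler('xyz',[180,0,yaw],degrees=True)*Ro.from_rotvec([np.radians(tilt),0,0])
    pos=np.array(pos,float); rv=(R.inv()*Rt).as_rotvec()
    k=int(np.ceil(max(np.linalg.norm(pos-p)/.058,np.degrees(np.linalg.norm(rv))/10)))
    n=n or max(k,1)
    for i in range(n):
        d=R.inv().apply((pos-p)/n)*100; print(','.join('%.2f'%v for v in [*d,*np.degrees(rv/n)])+',%g,'%grip)
        p=p+(pos-p)/n if 0 else p+R.apply(d/100); R=R*Ro.from_rotvec(rv/n)
        pos=pos
        # keep remaining shift constant per row
        rem=n-i-1
        if rem: pass
    return (p,R)
def go(pos,yaw,tilt=0,n=None,start=None,grip=0):
    o=robot.get_obs()
    p,R=(np.array(o['tool_pos']),Ro.from_euler('xyz',o['ee_rot'])) if start is None else start
    Rt=Ro.from_euler('xyz',[180,0,yaw],degrees=True)*Ro.from_rotvec([np.radians(tilt),0,0])
    pos=np.array(pos,float); rv=(R.inv()*Rt).as_rotvec()
    k=int(np.ceil(max(np.linalg.norm(pos-p)/.058,np.degrees(np.linalg.norm(rv))/10)))
    n=n or max(k,1); w=(pos-p)/n
    for i in range(n):
        d=R.inv().apply(w)*100; print(','.join('%.2f'%v for v in [*d,*np.degrees(rv/n)])+',%g,'%grip)
        R=R*Ro.from_rotvec(rv/n)
    return (pos,R)
def st():
    o=robot.get_obs();print('t%.2f'%o['time'],'pos',np.round(o['tool_pos'],4),'rpy',np.degrees(o['ee_rot']).round(2),'F',np.round(o['wrist_force'],1),'w',round(o['width'],4),'q',np.round(o['joint_positions'],2))
E
python3 - <<'E'
from h import *
s=go((.42,-.30,.30),45)
print()
s=go((.47,0.05,.30),78,start=s)
print()
s=go((.430,.361,.15),78.3,start=s)
# knob & boxes
a=snap('top')
print(onz(a,(355,154.5),.09),onz(a,(353,167),.03),onz(a,(357,145),.15))
b=snap('side');print(tri(a,(318,132),b,(251.4,158.3)),tri(a,(318,165.4),b,(256.7,230.5)))
E
```

```text
4.80,-2.26,-1.73,-0.00,-0.00,-4.45,0,
4.96,-1.88,-1.73,-0.00,-0.00,-4.45,0,
5.09,-1.49,-1.73,-0.00,-0.00,-4.45,0,
5.19,-1.09,-1.73,-0.00,-0.00,-4.45,0,
5.26,-0.68,-1.73,-0.00,-0.00,-4.45,0,
5.30,-0.27,-1.73,-0.00,-0.00,-4.45,0,
5.30,0.14,-1.73,-0.00,-0.00,-4.45,0,

4.04,-3.03,-0.00,-0.00,0.00,-4.71,0,
4.28,-2.69,-0.00,-0.00,0.00,-4.71,0,
4.48,-2.33,-0.00,-0.00,0.00,-4.71,0,
4.66,-1.95,-0.00,-0.00,0.00,-4.71,0,
4.80,-1.56,-0.00,-0.00,0.00,-4.71,0,
4.92,-1.16,-0.00,-0.00,0.00,-4.71,0,
4.99,-0.75,-0.00,-0.00,0.00,-4.71,0,

4.93,-1.73,2.50,0.00,0.00,-0.05,0,
4.93,-1.73,2.50,0.00,0.00,-0.05,0,
4.93,-1.72,2.50,0.00,0.00,-0.05,0,
4.94,-1.72,2.50,0.00,0.00,-0.05,0,
4.94,-1.71,2.50,0.00,0.00,-0.05,0,
4.94,-1.71,2.50,0.00,0.00,-0.05,0,
[0.67514531 0.13690897 0.09      ] [0.6679144  0.13747526 0.03      ] [0.67368467 0.13708536 0.15      ]
(array([0.67875699, 0.21414744, 0.20993164]), np.float64(0.001399186748878854)) (array([0.68153914, 0.21242483, 0.00445323]), np.float64(0.0012699024130758032))
```

arm_command(
  plan=[4.8, -2.3, -1.7, 0, 0, -4.45, 0.3, 5.0, -1.9, -1.7, 0, 0, -4.45, 0.3, 5.1, -1.5, -1.7, 0, 0, -4.45, 0.3, 5.2, -1.1, -1.7, 0, 0, -4.45, 0.3, 5.3, -0.7, -1.7, 0, 0, -4.45, 0.3, 5.3, -0.3, -1.7, 0, 0, -4.45, 0.3, 5.3, 0.1, -1.7, 0, 0, -4.45, 0.3],
)

```text
time: 1.42
tool_pos: [0.4213, -0.2969, 0.2991]
ee_rot: [3.141, 0.0, 0.788]
wrist_force: [0.3, -1.0, 0.1]
width: 0.0659
```

arm_command(
  plan=[4.0, -3.0, 0, 0, 0, -4.7, 0.3, 4.3, -2.7, 0, 0, 0, -4.7, 0.3, 4.5, -2.3, 0, 0, 0, -4.7, 0.3, 4.7, -1.9, 0, 0, 0, -4.7, 0.3, 4.8, -1.6, 0, 0, 0, -4.7, 0.3, 4.9, -1.2, 0, 0, 0, -4.7, 0.3, 5.0, -0.7, 0, 0, 0, -4.7, 0.3],
)

```text
time: 2.3
tool_pos: [0.4711, 0.0533, 0.2986]
ee_rot: [3.141, -0.0, 1.362]
wrist_force: [0.3, -1.1, -0.4]
width: 0.0661
```

```bash
python3 - <<'E'
from h import *
st();go((.430,.361,.15),78.3,grip=.45)
E
```

```text
t2.30 pos [0.4711 0.0533 0.2986] rpy [179.94  -0.    78.06] F [ 0.3 -1.1 -0.4] w 0.0661 q [-0.01 -0.08  1.3  -0.    1.92  0.2 ]
4.88,-1.73,2.47,0.01,-0.00,-0.04,0.45,
4.88,-1.73,2.47,0.01,-0.00,-0.04,0.45,
4.88,-1.73,2.47,0.01,-0.00,-0.04,0.45,
4.88,-1.72,2.48,0.01,-0.00,-0.04,0.45,
4.88,-1.72,2.48,0.01,-0.00,-0.04,0.45,
4.88,-1.72,2.48,0.01,-0.00,-0.04,0.45,
```

arm_command(
  plan=[4.9, -1.7, 2.5, 0, 0, 0, 0.45, 4.9, -1.7, 2.5, 0, 0, 0, 0.45, 4.9, -1.7, 2.5, 0, 0, 0, 0.45, 4.9, -1.7, 2.5, 0, 0, 0, 0.45, 4.9, -1.7, 2.5, 0, 0, 0, 0.45, 4.9, -1.7, 2.5, 0, 0, -0.2, 0.45, 0, 0, 0, 0, 0, 0, 0.45],
)

```text
time: 3.18
tool_pos: [0.4304, 0.3623, 0.1447]
ee_rot: [-3.137, 0.004, 1.368]
wrist_force: [-0.0, -0.2, 0.1]
width: 0.0516
```

```bash
python3 - <<'E'
from h import *
st();go((.430,.361,.06),78.3,grip=.45)
a=snap('top','t1.png');b=snap('side','s1.png')
im=cv2.imread('pics/t1.png');cv2.imwrite('pics/t1c.png',cv2.resize(im[210:330,190:350],None,fx=5,fy=5,interpolation=cv2.INTER_CUBIC))
im=cv2.imread('pics/s1.png');cv2.imwrite('pics/s1c.png',cv2.resize(im[200:310,280:400],None,fx=5,fy=5,interpolation=cv2.INTER_CUBIC))
p=np.array(robot.get_obs()['tool_pos']);print((proj(a,p)-[190,210])*5,(proj(b,p)-[280,200])*5)
E
```

```text
t3.17 pos [0.4304 0.3623 0.1447] rpy [-179.73    0.23   78.39] F [-0.  -0.2  0.1] w 0.0516 q [0.6  0.13 1.39 0.   1.63 0.8 ]
-0.05,0.01,4.24,-0.14,0.12,0.04,0.45,
-0.06,0.00,4.24,-0.14,0.12,0.04,0.45,
[[273.59077658 295.57303142]] [[265.77255906 191.43567166]]
```

View pics/t1c.png

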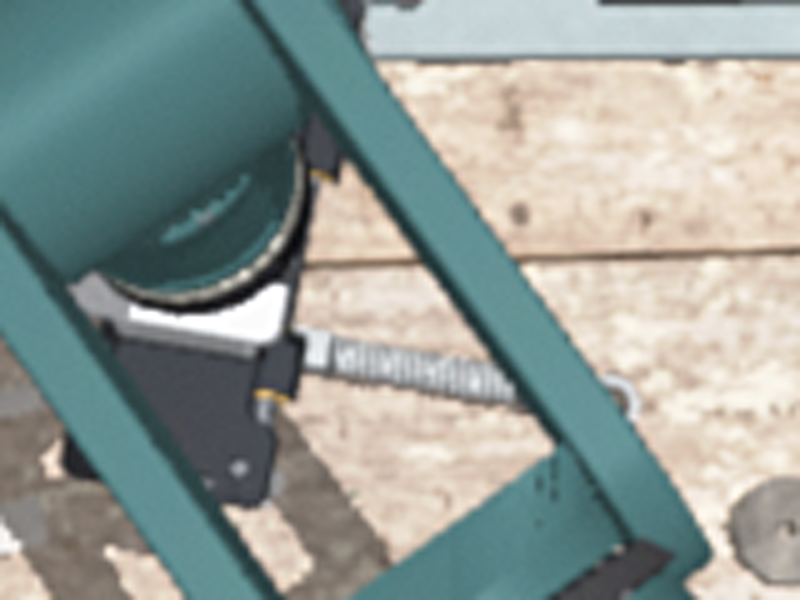

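View pics/s1c.png

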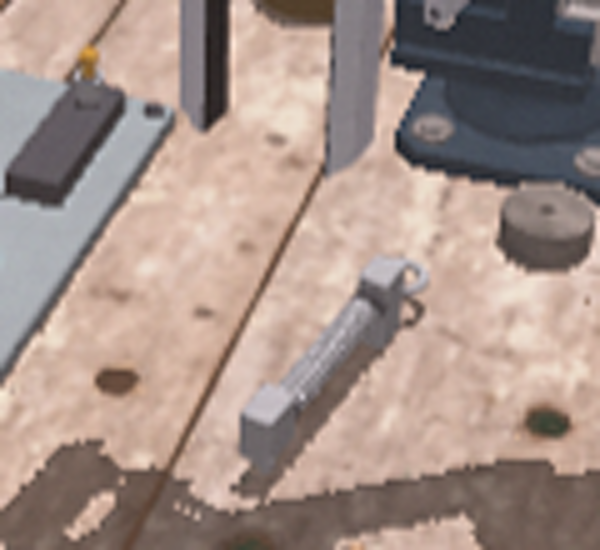

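The gripper is above the hook block. In the side crop, the fingertips sit near (205,130) and (335,172). I'll check them against the projection.

```bash
python3 - <<'E'
from h import *
st()
a=snap('top');b=snap('side','s2.png')
o=robot.get_obs();p=np.array(o['tool_pos']);R=Ro.from_euler('xyz',o['ee_rot'])
for y in(-.038,-.026,.026,.038):
  for x in (-.008,.008):
    q=p+R.apply([x,y,.008]);print(x,y,(proj(b,q)-[280,200])*5)
im=cv2.imread('pics/s2.png');cv2.imwrite('pics/s2c.png',cv2.resize(im[100:240,260:420],None,fx=5,fy=4,interpolation=cv2.INTER_CUBIC))
E
```

```text
t3.27 pos [0.4328 0.3604 0.148 ] rpy [-1.7999e+02  7.0000e-02  7.8160e+01] F [ 0.4 -0.3 -0.2] w 0.0515 q [ 0.59  0.13  1.39 -0.    1.63  0.8 ]
-0.008 -0.038 [[357.12847507 224.15133787]]
0.008 -0.038 [[337.90508577 245.40643023]]
-0.008 -0.026 [[330.23983468 214.18319046]]
0.008 -0.026 [[310.78201133 235.18912737]]
-0.008 0.026 [[217.14970733 172.25720446]]
0.008 0.026 [[196.74508213 192.23272717]]
-0.008 0.038 [[191.81182759 162.86339581]]
0.008 0.038 [[171.20367621 182.61190163]]
```

View pics/s2c.png

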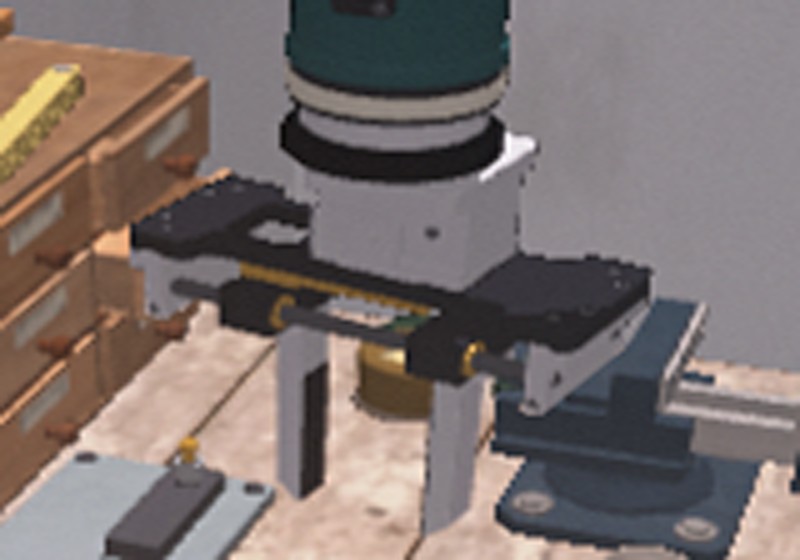

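```bash
python3 - <<'E'
from h import *
b=snap('side');a=snap('top')
o=robot.get_obs();p=np.array(o['tool_pos']);R=Ro.from_euler('xyz',o['ee_rot'])
for uv in[(321,224.3),(345,233.75)]:
  for z in(.14,.16,.17): q=onz(b,uv,z);print(uv,z,q.round(4),(R.inv().apply(q-p)*1000).round(1))
# gripper body top view corners
print('T', (proj(a,[p+R.apply([x,y,-.089]) for x in(-.0375,.0375) for y in(-.0885,.0885)])-[190,210])*5)
E
```

```text
(321, 224.3) 0.14 [0.4746 0.3124 0.14  ] [-37.8  49.5   9.7]
(321, 224.3) 0.16 [0.4657 0.3395 0.16  ] [-13.1  35.1 -10.3]
(321, 224.3) 0.17 [0.4612 0.3531 0.17  ] [ -0.7  28.  -20.3]
(345, 233.75) 0.14 [0.4179 0.327  0.14  ] [-35.3  -9.1   9.6]
(345, 233.75) 0.16 [0.4111 0.3536 0.16  ] [-10.7 -21.2 -10.4]
(345, 233.75) 0.17 [0.4077 0.3669 0.17  ] [  1.6 -27.3 -20.4]
T [[302.03056924 522.30641389]
 [401.51509737  30.66725642]
 [ 89.00633452 483.0912993 ]
 [194.96285331  -6.33045289]]
```

arm_command(
  plan=[0, 0, 2.5, 0, 0, 0, 0.45, 0, 0, 2.5, 0, 0, 0, 0.45, 0, 0, 0, 0, 0, 0, 0.45, 0, 0, 0, 0, 0, 0, 0.45],
)

```text
time: 3.98
tool_pos: [0.4339, 0.3604, 0.0998]
ee_rot: [3.14, -0.002, 1.362]
wrist_force: [-0.6, -0.4, -0.7]
width: 0.0518
```

```bash
python3 - <<'E'
from h import *
st()
b=snap('side','s3.png')
o=robot.get_obs();p=np.array(o['tool_pos']);R=Ro.from_euler('xyz',o['ee_rot'])
im=cv2.imread('pics/s3.png');c=cv2.resize(im[210:300,300:400],None,fx=6,fy=6,interpolation=cv2.INTER_CUBIC)
for y in(-.038,-.026,.026,.038):
  for x in (-.008,.008):
    q=p+R.apply([x,y,.008]);u=(proj(b,q)[0]-[300,210])*6;cv2.circle(c,tuple(int(v) for v in u),2,(0,255,0),-1)
cv2.imwrite('pics/s3c.png',c)
E
```

```text
t3.98 pos [0.4339 0.3604 0.0998] rpy [ 1.799e+02 -9.000e-02  7.805e+01] F [-0.6 -0.4 -0.7] w 0.0518 q [ 0.59  0.14  1.47 -0.    1.53  0.8 ]
```

View pics/s3c.png

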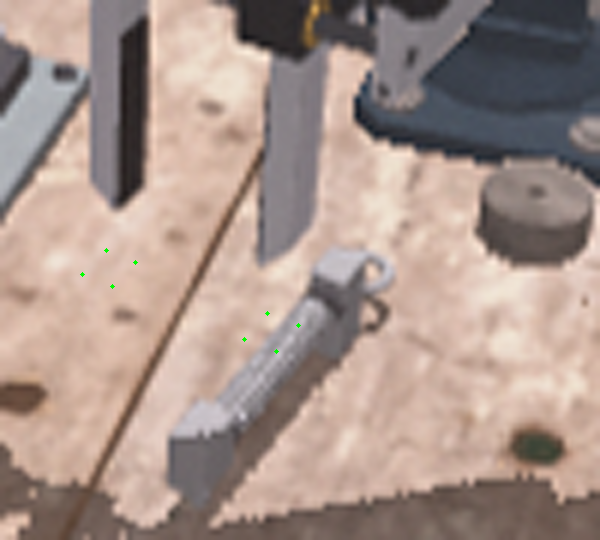

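```bash
python3 - <<'E'
from h import *
a=snap('top','t3.png');b=snap('side')
print('base',proj(a,[0,0,0]),proj(b,[[0,0,0],[0,0,.1]]))
o=robot.get_obs();p=np.array(o['tool_pos']);R=Ro.from_euler('xyz',o['ee_rot'])
im=cv2.imread('pics/t3.png');c=cv2.resize(im[220:320,200:320],None,fx=6,fy=6,interpolation=cv2.INTER_CUBIC)
for y in(-.038,-.026,.026,.038):
  for x in (-.008,.008):
    q=p+R.apply([x,y,.008]);u=(proj(a,q)[0]-[200,220])*6;cv2.circle(c,tuple(int(v) for v in u),2,(0,255,0),-1)
cv2.imwrite('pics/t3c.png',c)
E
```

```text
base [[435.1119755 490.6710161]] [[537.45357528 240.87554444]
 [550.46385852 207.59650165]]
```

View pics/t3c.png

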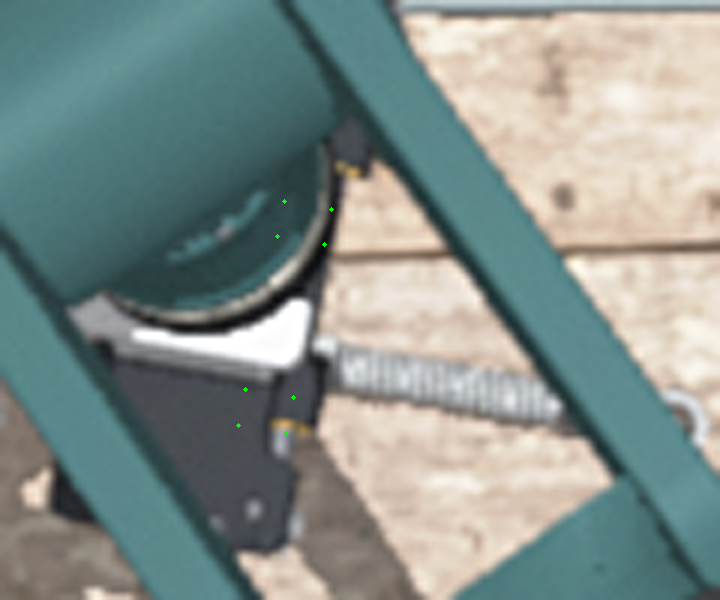

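```bash
python3 - <<'E'
from h import *
a=snap('top');b=snap('side')
o=robot.get_obs();p=np.array(o['tool_pos']);R=Ro.from_euler('xyz',o['ee_rot'])
for z in(-.089,-.105,-.12,-.14): print(z,(proj(a,[p+R.apply([x,-.0885,z]) for x in(-.0375,0,.0375)])-[200,220]).round(1).tolist())
im=cv2.imread('pics/s3.png');c=im[100:310,240:440].copy();c=cv2.resize(c,None,fx=3.8,fy=2.8)
c=cv2.resize(im[120:280,280:430],None,fx=4,fy=4,interpolation=cv2.INTER_CUBIC)
for z,col in((-.089,(0,255,0)),(-.12,(0,0,255))):
  q=np.array([p+R.apply([x,y,z]) for x,y in((-.0375,-.0885),(.0375,-.0885),(.0375,.0885),(-.0375,.0885))])
  u=((proj(b,q)-[280,120])*4).astype(int);cv2.polylines(c,[u],True,col,1)
cv2.imwrite('pics/s3d.png',c)
E
```

```text
-0.089 [[52.6, 96.9], [32.2, 93.1], [11.9, 89.4]]
-0.105 [[51.8, 96.2], [31.1, 92.4], [10.5, 88.7]]
-0.12 [[50.9, 95.6], [30.0, 91.7], [9.1, 87.9]]
-0.14 [[49.8, 94.7], [28.5, 90.8], [7.1, 86.9]]
```

View pics/s3d.png

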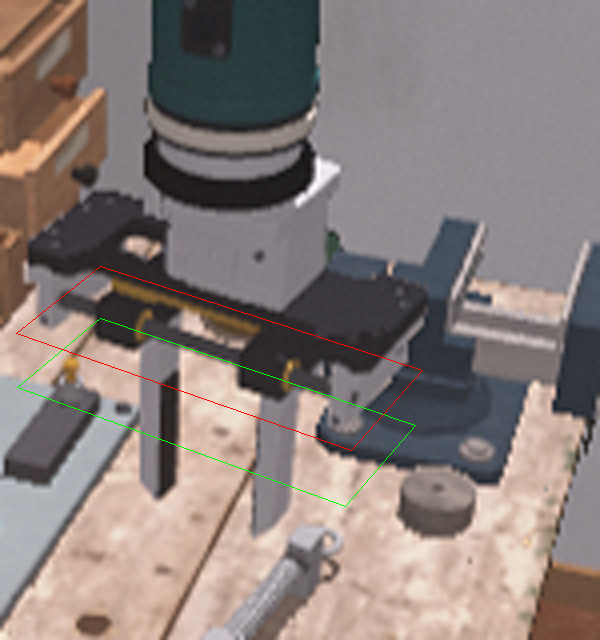

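```bash
python3 - <<'E'
from h import *
go((.430,.361,.045),78.3,n=3,grip=.5)
E
```

```text
-0.02,-0.12,1.81,0.03,-0.03,-0.07,0.5,
-0.02,-0.12,1.81,0.03,-0.03,-0.07,0.5,
-0.02,-0.12,1.81,0.03,-0.03,-0.07,0.5,
```

arm_command(
  plan=[0, -0.15, 1.8, 0, 0, 0, 0.5, 0, -0.1, 1.8, 0, 0, 0, 0.5, 0, -0.1, 1.8, 0, 0, -0.2, 0.5, 0, 0, 0, 0, 0, 0, 0.5, 0, 0, 0, 0, 0, 0, 0.5],
)

```text
time: 4.85
tool_pos: [0.4297, 0.3613, 0.0442]
ee_rot: [3.142, 0.0, 1.367]
wrist_force: [-0.5, 0.2, -0.1]
width: 0.047
```

```bash
python3 - <<'E'
from h import *
st()
b=snap('side','s4.png')
im=cv2.imread('pics/s4.png');c=cv2.resize(im[210:310,280:400],None,fx=6,fy=6,interpolation=cv2.INTER_CUBIC)
o=robot.get_obs();p=np.array(o['tool_pos']);R=Ro.from_euler('xyz',o['ee_rot'])
for y in(-.036,-.024,.024,.036):
  for x in (-.008,.008):
    q=p+R.apply([x,y,.008]);u=(proj(b,q)[0]-[280,210])*6;cv2.circle(c,tuple(int(v) for v in u),2,(0,255,0),-1)
cv2.imwrite('pics/s4c.png',c)
E
```

```text
t4.85 pos [0.4297 0.3613 0.0442] rpy [180.     0.    78.31] F [-0.5  0.2 -0.1] w 0.047 q [ 0.6   0.18  1.54 -0.    1.42  0.8 ]
```

View pics/s4c.png

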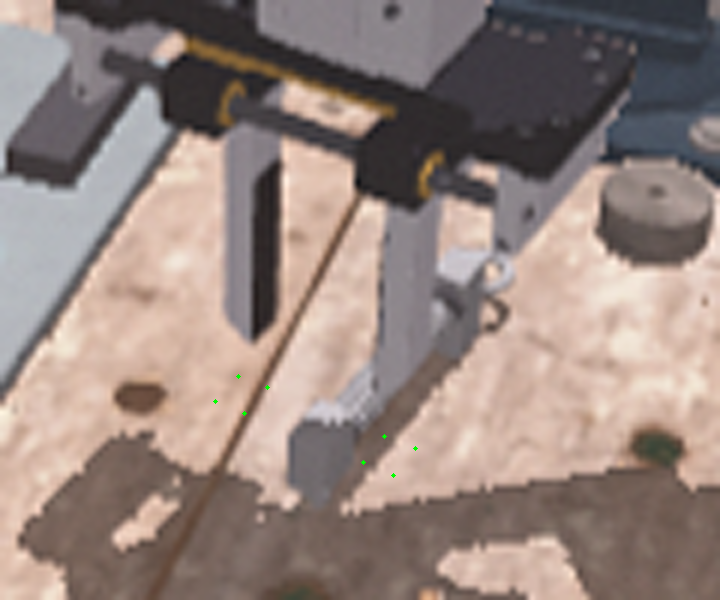

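Fingertips still appear about 12 px above the projection in this picture, so I'm testing by feel: go to the planned height, look, then close.

arm_command(
  plan=[0, 0, 1.0, 0, 0, 0, 0.5, 0, 0, 1.0, 0, 0, 0, 0.5, 0, 0, 0, 0, 0, 0, 0.6, 0, 0, 0, 0, 0, 0, 0.7],
)

```text
time: 5.4
tool_pos: [0.4296, 0.3612, 0.0241]
ee_rot: [-3.142, 0.0, 1.367]
wrist_force: [-0.5, -0.4, -0.8]
width: 0.031
```

```bash
python3 - <<'E'
from h import *
st()
b=snap('side','s5.png')
im=cv2.imread('pics/s5.png');c=cv2.resize(im[210:310,280:400],None,fx=6,fy=6,interpolation=cv2.INTER_CUBIC)
cv2.imwrite('pics/s5c.png',c)
a=snap('top','t5.png')
im=cv2.imread('pics/t5.png');c=cv2.resize(im[230:320,200:320],None,fx=6,fy=6,interpolation=cv2.INTER_CUBIC)
cv2.imwrite('pics/t5c.png',c)
E
```

```text
t5.40 pos [0.4296 0.3612 0.0241] rpy [-1.800e+02  1.000e-02  7.831e+01] F [-0.5 -0.4 -0.8] w 0.031 q [ 0.6   0.19  1.57 -0.    1.38  0.8 ]
```

View pics/s5c.png

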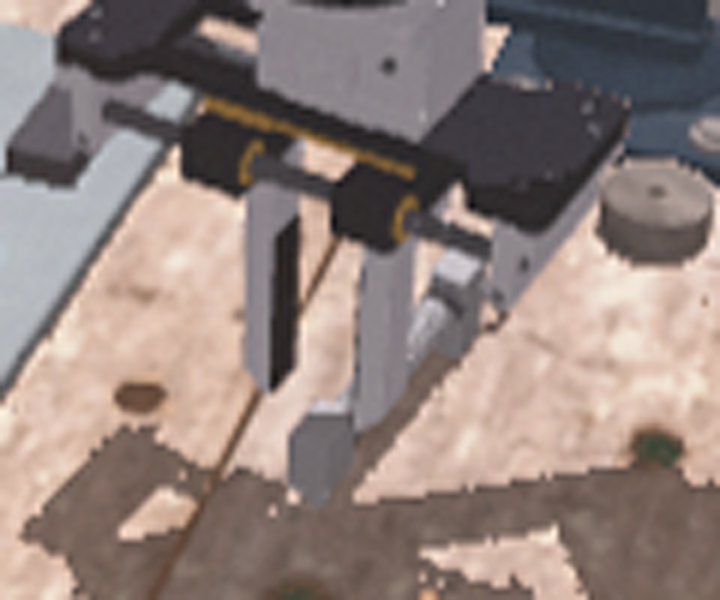

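View pics/t5c.png

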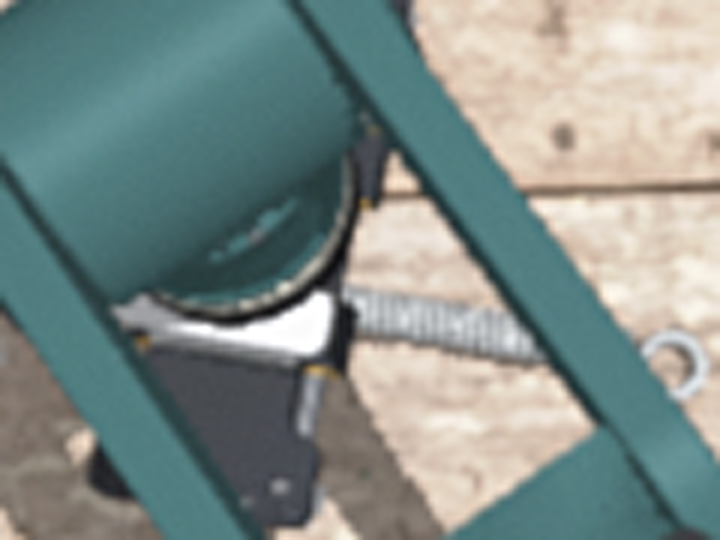

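```bash
python3 - <<'E'
from h import *
a=snap('top');b=snap('side')
o=robot.get_obs();p=np.array(o['tool_pos']);R=Ro.from_euler('xyz',o['ee_rot'])
for ut,us in [((315,522),(628,100)),((92,487),(540,232))]:
    q,e=tri(a,np.array(ut)/6+[200,230],b,np.array(us)/6+[280,210]);print(q.round(4),e,(R.inv().apply(q-p)*1000).round(1))
q=onz(b,np.array([375,430])/6+[280,210],.016);print(R.inv().apply(q-p)*1000)
q=onz(b,np.array([375,430])/6+[280,210],.04);print(R.inv().apply(q-p)*1000)
E
```

```text
[0.3381 0.3425 0.1879] 0.001566200629779905 [ -37.   -85.9 -163.4]
[0.3503 0.4103 0.1817] 0.003250290574948108 [  31.9  -87.8 -157.1]
[-29.30147513  -9.34886429   8.6048876 ]
[ -5.5334389  -20.89288539 -15.3906119 ]
```

arm_command(
  plan=[0, 0, 0, 0, 0, 0, 0.8, 0, 0, 0, 0, 0, 0, 0.8, 0, 0, 0, 0, 0, 0, 0.85, 0, 0, 0, 0, 0, 0, 0.85],
)

```text
time: 6.1
tool_pos: [0.4296, 0.3611, 0.0242]
ee_rot: [-3.142, 0.0, 1.367]
wrist_force: [-0.2, 0.7, -0.3]
width: 0.014
```

```bash
python3 - <<'E'
from h import *
st()
b=snap('side','s6.png')
im=cv2.imread('pics/s6.png');c=cv2.resize(im[210:310,280:400],None,fx=6,fy=6,interpolation=cv2.INTER_CUBIC)
cv2.imwrite('pics/s6c.png',c)
E
```

```text
t6.10 pos [0.4296 0.3611 0.0242] rpy [-1.80e+02  1.00e-02  7.83e+01] F [-0.2  0.7 -0.3] w 0.014 q [ 0.6   0.19  1.57 -0.    1.38  0.8 ]
```

View pics/s6c.png

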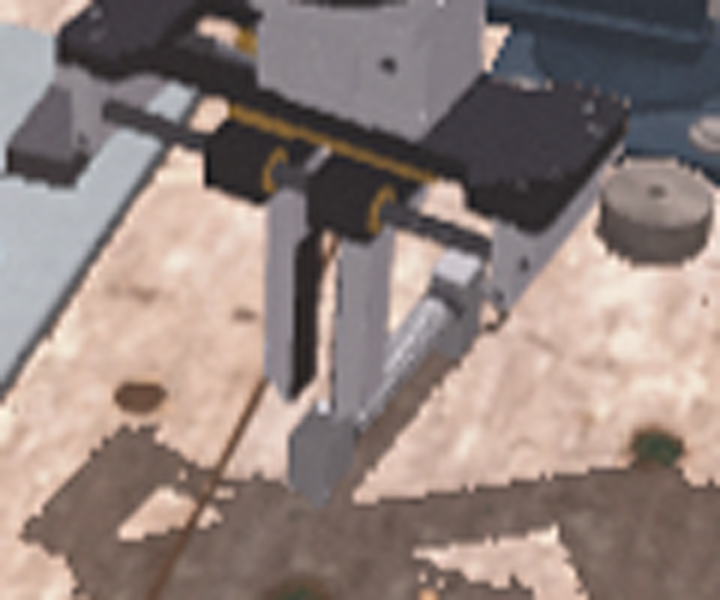

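With no contact, the fingers closed past 16 mm above the block, so the real fingertips stand about 25–28 mm higher than the stated geometry. I'll reopen and feel for the bench gently to calibrate.

arm_command(
  plan=[0, 0, 0, 0, 0, 0, 0.55, 0, 0, 0, 0, 0, 0, 0.55, 0, 0, 0, 0, 0, 0, 0.55, 0, 0, 1.5, 0, 0, 0, 0.55, 0, 0, 0, 0, 0, 0, 0.55],
)

```text
time: 6.78
tool_pos: [0.4281, 0.3602, 0.007]
ee_rot: [-3.139, 0.003, 1.367]
wrist_force: [0.2, -0.1, 0.2]
width: 0.0423
```

arm_command(
  plan=[0, 0, 0.5, 0, 0, 0, 0.55, 0, 0, 0.5, 0, 0, 0, 0.55, 0, 0, 0, 0, 0, 0, 0.55],
)

```text
time: 7.15
tool_pos: [0.4292, 0.3609, -0.0014]
ee_rot: [-3.141, 0.001, 1.367]
wrist_force: [-0.1, -0.4, 0.7]
width: 0.0423
```

```bash
python3 - <<'E'
from h import *
st()
b=snap('side','s7.png')
im=cv2.imread('pics/s7.png');c=cv2.resize(im[210:310,280:400],None,fx=6,fy=6,interpolation=cv2.INTER_CUBIC)
cv2.imwrite('pics/s7c.png',c)
E
```

```text
t7.15 pos [ 0.4292  0.3609 -0.0014] rpy [-1.7996e+02  5.0000e-02  7.8310e+01] F [-0.1 -0.4  0.7] w 0.0423 q [ 0.6   0.22  1.59 -0.    1.33  0.8 ]
```

View pics/s7c.png

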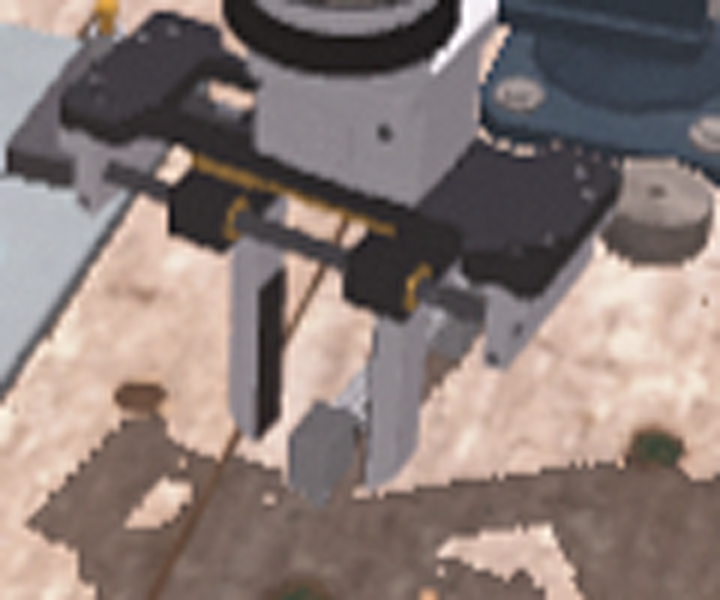

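arm_command(
  plan=[0, 0, 0.5, 0, 0, 0, 0.55, 0, 0, 0.5, 0, 0, 0, 0.55, 0, 0, 0, 0, 0, 0, 0.55],
)

```text
time: 7.58
tool_pos: [0.4291, 0.3608, -0.0115]
ee_rot: [-3.141, 0.001, 1.367]
wrist_force: [0.2, 0.3, -0.4]
width: 0.0427
```

arm_command(
  plan=[0, 0, 0.2, 0, 0, 0, 0.55, 0, 0, 0, 0, 0, 0, 0.55],
)

```text
time: 7.82
tool_pos: [0.4296, 0.3611, -0.0129]
ee_rot: [-3.142, 0.0, 1.367]
wrist_force: [-0.4, 0.7, 0.5]
width: 0.0424
```

arm_command(
  plan=[0, 0, 0.2, 0, 0, 0, 0.55, 0, 0, 0, 0, 0, 0, 0.55],
)

```text
time: 8.07
tool_pos: [0.4295, 0.3611, -0.0149]
ee_rot: [-3.141, 0.0, 1.367]
wrist_force: [-0.1, -0.5, -0.1]
width: 0.0424
```

arm_command(
  plan=[0, 0, 0.1, 0, 0, 0, 0.55, 0, 0, 0, 0, 0, 0, 0.55],
)

```text
time: 8.32
tool_pos: [0.4295, 0.3611, -0.0158]
ee_rot: [-3.142, 0.0, 1.367]
wrist_force: [0.2, -0.5, -0.9]
width: 0.0425
```

arm_command(
  plan=[0, 0, 0.15, 0, 0, 0, 0.55, 0, 0, 0, 0, 0, 0, 0.55],
)

```text
time: 8.57
tool_pos: [0.4294, 0.3611, -0.0175]
ee_rot: [-3.141, 0.0, 1.367]
wrist_force: [0.2, 0.4, -0.1]
width: 0.0424
```

arm_command(
  plan=[0, 0, 0.15, 0, 0, 0, 0.55, 0, 0, 0, 0, 0, 0, 0.55],
)

```text
time: 8.82
tool_pos: [0.4295, 0.3611, -0.019]
ee_rot: [-3.141, 0.0, 1.367]
wrist_force: [-0.1, -0.2, 0.5]
width: 0.0423
```

arm_command(
  plan=[0, 0, 0.1, 0, 0, 0, 0.55, 0, 0, 0, 0, 0, 0, 0.55],
)

```text
time: 9.07
tool_pos: [0.4295, 0.3611, -0.0199]
ee_rot: [-3.142, 0.0, 1.367]
wrist_force: [0.7, 0.4, -0.8]
width: 0.0424
```

```bash
python3 - <<'E'
from h import *
st()
b=snap('side','s8.png')
im=cv2.imread('pics/s8.png');c=cv2.resize(im[230:310,290:390],None,fx=7.5,fy=7.5,interpolation=cv2.INTER_CUBIC)
cv2.imwrite('pics/s8c.png',c)
E
```

```text
t9.07 pos [ 0.4295  0.3611 -0.0199] rpy [-1.80e+02  1.00e-02  7.83e+01] F [ 0.7  0.4 -0.8] w 0.0424 q [ 0.6   0.23  1.61 -0.    1.3   0.8 ]
```

View pics/s8c.png

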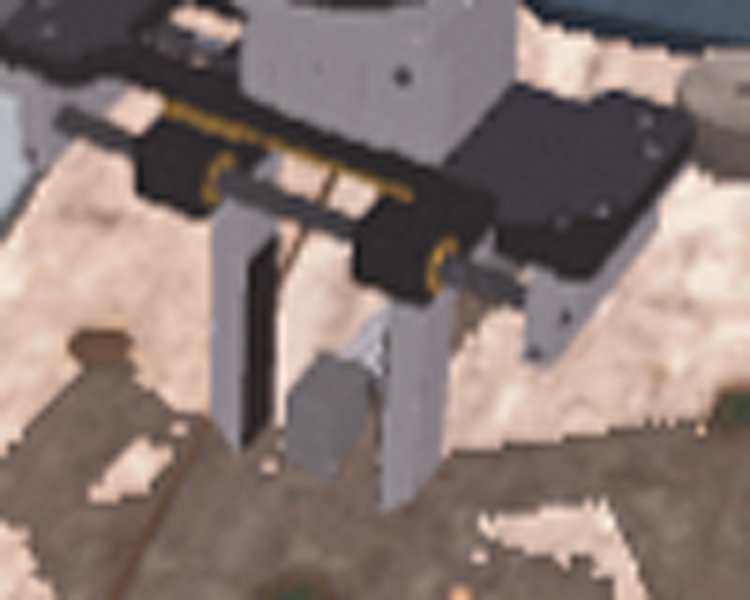

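```bash
python3 - <<'E'
from h import *
b=snap('side')
o=robot.get_obs();p=np.array(o['tool_pos']);R=Ro.from_euler('xyz',o['ee_rot'])
for uv in[(388,508),(243,448)]:
  for z in(0,.004,.008,.012):
    q=onz(b,np.array(uv)/7.5+[290,230],z);print(z,(R.inv().apply(q-p)*1000).round(1))
E
```

```text
0 [  0.8 -24.3 -19.8]
0.004 [  4.5 -26.1 -23.8]
0.008 [  8.2 -27.8 -27.8]
0.012 [ 11.8 -29.6 -31.8]
0 [  1.4  23.6 -19.8]
0.004 [  5.   21.5 -23.8]
0.008 [  8.7  19.5 -27.8]
0.012 [ 12.4  17.4 -31.8]
```

arm_command(
  plan=[0, 0, 0.1, 0, 0, 0, 0.55, 0, 0, 0, 0, 0, 0, 0.55],
)

```text
time: 9.43
tool_pos: [0.4295, 0.3611, -0.0209]
ee_rot: [-3.141, 0.0, 1.367]
wrist_force: [0.3, 0.2, -0.4]
width: 0.0421
```

arm_command(
  plan=[0, 0, 0.1, 0, 0, 0, 0.55, 0, 0, 0, 0, 0, 0, 0.55],
)

```text
time: 9.68
tool_pos: [0.4295, 0.3611, -0.0219]
ee_rot: [-3.141, 0.0, 1.367]
wrist_force: [0.0, -0.1, 0.9]
width: 0.0422
```

arm_command(
  plan=[0, 0, 0.15, 0, 0, 0, 0.55, 0, 0, 0, 0, 0, 0, 0.55],
)

```text
time: 9.93
tool_pos: [0.4294, 0.3611, -0.0235]
ee_rot: [-3.141, 0.0, 1.367]
wrist_force: [-0.1, -0.5, 0.1]
width: 0.0423
```

arm_command(
  plan=[0, 0, 0.1, 0, 0, 0, 0.55, 0, 0, 0, 0, 0, 0, 0.55],
)

```text
time: 10.18
tool_pos: [0.4295, 0.3611, -0.0244]
ee_rot: [-3.141, 0.0, 1.367]
wrist_force: [-0.3, -0.0, -0.5]
width: 0.0421
```

arm_command(
  plan=[0, 0, 0.1, 0, 0, 0, 0.55, 0, 0, 0, 0, 0, 0, 0.55],
)

```text
time: 10.42
tool_pos: [0.4295, 0.3611, -0.0254]
ee_rot: [-3.142, 0.0, 1.367]
wrist_force: [0.0, 0.6, -0.6]
width: 0.0422
```

arm_command(
  plan=[0, 0, 0.1, 0, 0, 0, 0.55, 0, 0, 0, 0, 0, 0, 0.55],
)

```text
time: 10.68
tool_pos: [0.4297, 0.3612, -0.0259]
ee_rot: [3.141, -0.0, 1.367]
wrist_force: [-0.4, -0.4, 2.0]
width: 0.0424
```

Bench contact comes at a reported z of −0.026, so real fingertip z is the reported z plus 26 mm. I'll raise 16 mm and grip the hook block.

arm_command(
  plan=[0, 0, -0.8, 0, 0, 0, 0.6, 0, 0, -0.8, 0, 0, 0, 0.7, 0, 0, 0, 0, 0, 0, 0.85, 0, 0, 0, 0, 0, 0, 0.95, 0, 0, 0, 0, 0, 0, 1, 0, 0, 0, 0, 0, 0, 1, 0, 0, 0, 0, 0, 0, 1],
)

```text
time: 11.55
tool_pos: [0.4299, 0.3614, -0.0098]
ee_rot: [3.141, -0.001, 1.367]
wrist_force: [-0.4, 0.4, 4.2]
width: 0.0159
```

```bash
python3 - <<'E'
from h import *
st()
b=snap('side','s9.png')
im=cv2.imread('pics/s9.png');c=cv2.resize(im[210:310,290:390],None,fx=6,fy=6,interpolation=cv2.INTER_CUBIC)
cv2.imwrite('pics/s9c.png',c)
E
```

```text
t11.55 pos [ 0.4299  0.3614 -0.0098] rpy [ 1.7997e+02 -3.0000e-02  7.8310e+01] F [-0.4  0.4  4.2] w 0.0159 q [ 0.6   0.22  1.6  -0.    1.32  0.8 ]
```

View pics/s9c.png

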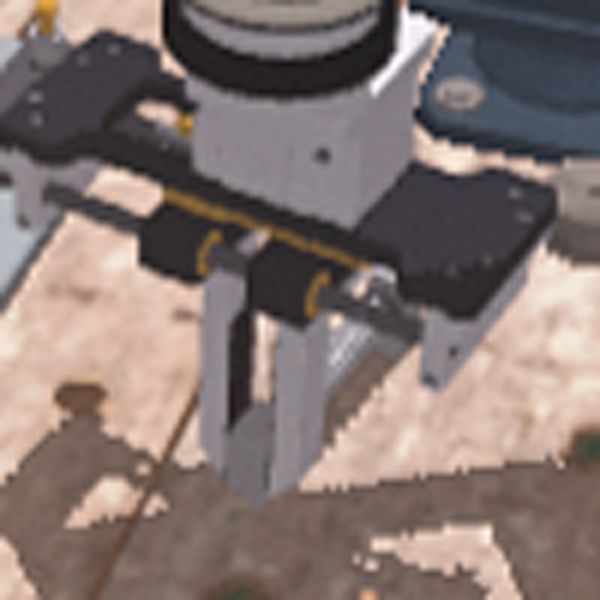

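arm_command(
  plan=[0, 0, -1.5, 0, 0, 0, 1, 0, 0, -3, 0, 0, 0, 1, 0, 0, -3, 0, 0, 0, 1, 0, 0, 0, 0, 0, 0, 1],
)

```text
time: 12.1
tool_pos: [0.4312, 0.3623, 0.0675]
ee_rot: [3.138, -0.004, 1.367]
wrist_force: [0.0, 0.6, -2.5]
width: 0.016
```

```bash
python3 - <<'E'
from h import *
st();go((.5959,.3246,.06),88.5,n=5,grip=1)
E
```

```text
t12.10 pos [0.4312 0.3623 0.0675] rpy [179.78  -0.23  78.3 ] F [ 0.   0.6 -2.5] w 0.016 q [ 0.6   0.16  1.51 -0.    1.46  0.8 ]
-0.07,3.38,0.16,0.05,-0.04,-2.04,1,
-0.19,3.37,0.16,0.05,-0.04,-2.04,1,
-0.31,3.36,0.16,0.05,-0.04,-2.04,1,
-0.43,3.35,0.16,0.05,-0.04,-2.04,1,
-0.55,3.33,0.15,0.05,-0.04,-2.04,1,
```

arm_command(
  plan=[-0.05, 3.4, 0, 0, 0, -2.05, 1, -0.15, 3.4, 0, 0, 0, -2.05, 1, -0.25, 3.35, 0, 0, 0, -2.05, 1, -0.35, 3.35, 0, 0, 0, -2.05, 1, -0.5, 3.3, 0, 0, 0, -2, 1, 0, 0, 0, 0, 0, 0, 1, 0, 0, 0, 0, 0, 0, 1],
)

```text
time: 12.98
tool_pos: [0.593, 0.3257, 0.0627]
ee_rot: [-3.138, 0.001, 1.544]
wrist_force: [0.3, 0.3, -1.0]
width: 0.016
```

```bash
python3 - <<'E'
from h import *
st();go((.5959,.3246,.06),88.5,n=1,grip=1)
b=snap('side','s10.png');a=snap('top','t10.png')
im=cv2.imread('pics/s10.png');c=cv2.resize(im[180:300,220:340],None,fx=5,fy=5,interpolation=cv2.INTER_CUBIC)
cv2.imwrite('pics/s10c.png',c)
im=cv2.imread('pics/t10.png');c=cv2.resize(im[150:250,220:380],None,fx=5,fy=5,interpolation=cv2.INTER_CUBIC)
cv2.imwrite('pics/t10c.png',c)
E
```

```text
t12.97 pos [0.593  0.3257 0.0627] rpy [-1.7979e+02  7.0000e-02  8.8490e+01] F [ 0.3  0.3 -1. ] w 0.016 q [0.42 0.42 1.2  0.   1.53 0.44]
-0.11,0.29,0.27,-0.21,0.07,-0.01,1,
```

View pics/s10c.png

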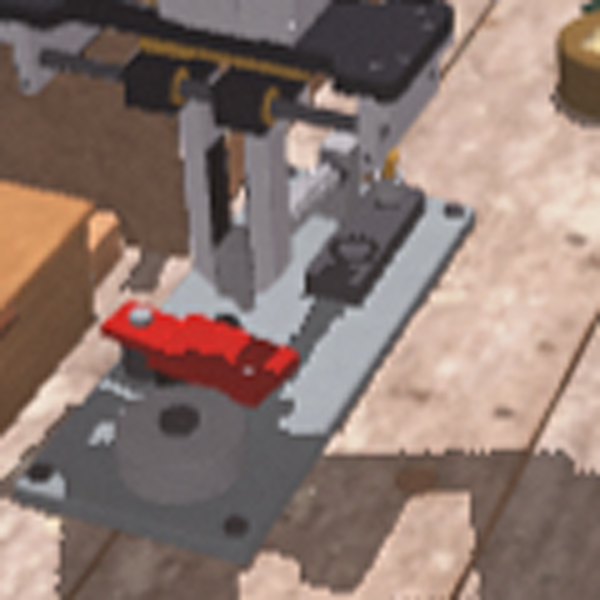

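View pics/t10c.png

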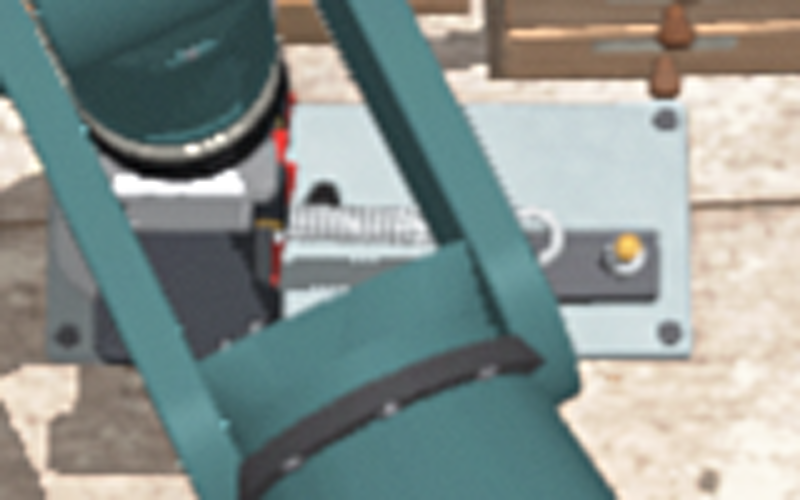

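```bash
python3 - <<'E'
from h import *
b=snap('side');a=snap('top');st()
p=np.array(robot.get_obs()['tool_pos']);q=p+[0,0,.010]
print((proj(b,q)-[220,180])*5)
for z in (.07,.073,.076,.08):print(onz(b,np.array([238,310])/5+[220,180],z))
print('ring',onz(a,np.array([538,238])/5+[220,150],.08))
E
```

```text
t13.18 pos [0.5935 0.3265 0.0647] rpy [-1.7997e+02  1.0000e-02  8.8560e+01] F [-0.4  0.3 -1. ] w 0.0156 q [0.42 0.41 1.2  0.   1.53 0.44]
[[239.53973722 304.96029862]]
[0.59540461 0.32453138 0.07      ]
[0.5936191  0.32806911 0.073     ]
[0.5918336  0.33160685 0.076     ]
[0.58945292 0.33632384 0.08      ]
ring [0.58735536 0.19627347 0.08      ]
```

arm_command(
  plan=[-0.2, 0.24, 1, 0, 0, 0, 1, 0, 0, 1, 0, 0, 0, 1, 0, 0, 0.7, 0, 0, 0, 1, 0, 0, 0, 0, 0, 0, 1],
)

```text
time: 13.68
tool_pos: [0.5961, 0.3236, 0.0362]
ee_rot: [-3.139, 0.001, 1.545]
wrist_force: [0.1, -0.3, -1.0]
width: 0.0159
```

```bash
python3 - <<'E'
from h import *
b=snap('side','s11.png')
st();go((.5959,.3246,.033),88.5,n=1,grip=1)
im=cv2.imread('pics/s11.png');c=cv2.resize(im[210:280,230:310],None,fx=9,fy=8,interpolation=cv2.INTER_CUBIC)
cv2.imwrite('pics/s11c.png',c)
E
```

```text
t13.72 pos [0.5966 0.3238 0.037 ] rpy [-1.7994e+02  3.0000e-02  8.8500e+01] F [ 1.  -0.2 -0.9] w 0.0158 q [ 0.41  0.43  1.23 -0.    1.48  0.44]
0.08,-0.07,0.40,-0.06,0.03,0.00,1,
```

View pics/s11c.png

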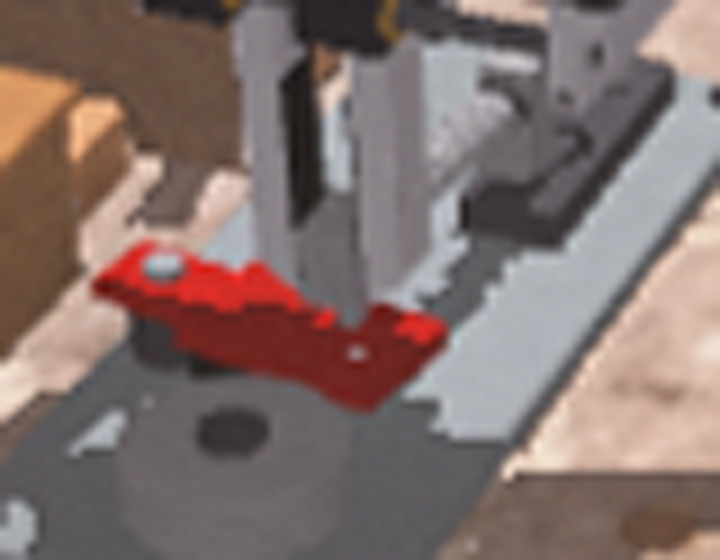

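arm_command(
  plan=[0.08, -0.07, 0.3, 0, 0, 0, 1, 0, 0, 0.2, 0, 0, 0, 1, 0, 0, 0, 0, 0, 0, 1],
)

```text
time: 14.1
tool_pos: [0.5961, 0.3247, 0.0326]
ee_rot: [-3.141, 0.0, 1.545]
wrist_force: [-0.5, -0.4, -1.6]
width: 0.0156
```

arm_command(
  plan=[0, 0, 0.15, 0, 0, 0, 1, 0, 0, 0, 0, 0, 0, 1],
)

```text
time: 14.35
tool_pos: [0.5962, 0.3247, 0.0311]
ee_rot: [-3.141, 0.0, 1.545]
wrist_force: [-0.5, -0.0, -1.9]
width: 0.0159
```

arm_command(
  plan=[0, 0, 0.1, 0, 0, 0, 1, 0, 0, 0, 0, 0, 0, 1],
)

```text
time: 14.6
tool_pos: [0.5962, 0.3247, 0.0301]
ee_rot: [-3.141, 0.0, 1.545]
wrist_force: [0.3, -1.0, -0.6]
width: 0.0157
```

arm_command(
  plan=[0, 0, 0.1, 0, 0, 0, 1, 0, 0, 0, 0, 0, 0, 1],
)

```text
time: 14.85
tool_pos: [0.5962, 0.3247, 0.0291]
ee_rot: [-3.141, 0.0, 1.545]
wrist_force: [0.6, 0.3, -1.9]
width: 0.0161
```

arm_command(
  plan=[0, 0, 0.1, 0, 0, 0, 1, 0, 0, 0, 0, 0, 0, 1],
)

```text
time: 15.1
tool_pos: [0.5962, 0.3247, 0.0281]
ee_rot: [-3.141, 0.0, 1.545]
wrist_force: [-0.3, 0.0, -1.6]
width: 0.0159
```

arm_command(
  plan=[0, 0, 0.1, 0, 0, 0, 1, 0, 0, 0, 0, 0, 0, 1],
)

```text
time: 15.35
tool_pos: [0.5962, 0.3247, 0.0271]
ee_rot: [-3.141, 0.0, 1.545]
wrist_force: [-0.8, 0.8, -0.1]
width: 0.016
```

arm_command(
  plan=[0, 0, 0.1, 0, 0, 0, 1, 0, 0, 0, 0, 0, 0, 1],
)

```text
time: 15.6
tool_pos: [0.5962, 0.3247, 0.0261]
ee_rot: [-3.141, 0.0, 1.545]
wrist_force: [-0.5, -0.8, -1.8]
width: 0.0159
```

arm_command(
  plan=[0, 0, 0.2, 0, 0, 0, 1, 0, 0, 0, 0, 0, 0, 1],
)

```text
time: 15.85
tool_pos: [0.5961, 0.3247, 0.0239]
ee_rot: [-3.141, 0.0, 1.545]
wrist_force: [-0.2, 0.3, -1.2]
width: 0.0159
```

arm_command(
  plan=[0, 0, 0.2, 0, 0, 0, 1, 0, 0, 0, 0, 0, 0, 1],
)

```text
time: 16.1
tool_pos: [0.5961, 0.3247, 0.022]
ee_rot: [-3.141, 0.0, 1.545]
wrist_force: [0.5, 0.2, -0.7]
width: 0.0156
```

arm_command(
  plan=[0, 0, 0.2, 0, 0, 0, 1, 0, 0, 0, 0, 0, 0, 1],
)

```text
time: 16.35
tool_pos: [0.5961, 0.3247, 0.02]
ee_rot: [-3.141, 0.0, 1.545]
wrist_force: [0.6, 0.8, -1.4]
width: 0.0159
```

arm_command(
  plan=[0, 0, 0.1, 0, 0, 0, 1, 0, 0, 0, 0, 0, 0, 1],
)

```text
time: 16.6
tool_pos: [0.5962, 0.3247, 0.0192]
ee_rot: [-3.142, 0.0, 1.545]
wrist_force: [-0.6, 0.6, -1.6]
width: 0.0159
```

arm_command(
  plan=[0, 0, 0.1, 0, 0, 0, 1, 0, 0, 0, 0, 0, 0, 1],
)

```text
time: 16.85
tool_pos: [0.5962, 0.3247, 0.0181]
ee_rot: [-3.142, 0.0, 1.545]
wrist_force: [-0.6, 0.2, -0.8]
width: 0.0158
```

arm_command(
  plan=[0, 0, 0.1, 0, 0, 0, 1, 0, 0, 0, 0, 0, 0, 1],
)

```text
time: 17.1
tool_pos: [0.5963, 0.3248, 0.0173]
ee_rot: [3.141, -0.0, 1.545]
wrist_force: [-0.2, -0.3, -0.5]
width: 0.0156
```

```bash
python3 - <<'E'
from h import *
b=snap('side','s12.png')
st()
im=cv2.imread('pics/s12.png');c=cv2.resize(im[210:280,230:310],None,fx=9,fy=8,interpolation=cv2.INTER_CUBIC)
cv2.imwrite('pics/s12c.png',c)
E
```

```text
t17.15 pos [0.5963 0.3248 0.0173] rpy [179.99  -0.    88.5 ] F [-0.   0.5 -0.7] w 0.0156 q [ 0.42  0.45  1.25 -0.    1.44  0.44]
```

View pics/s12c.png

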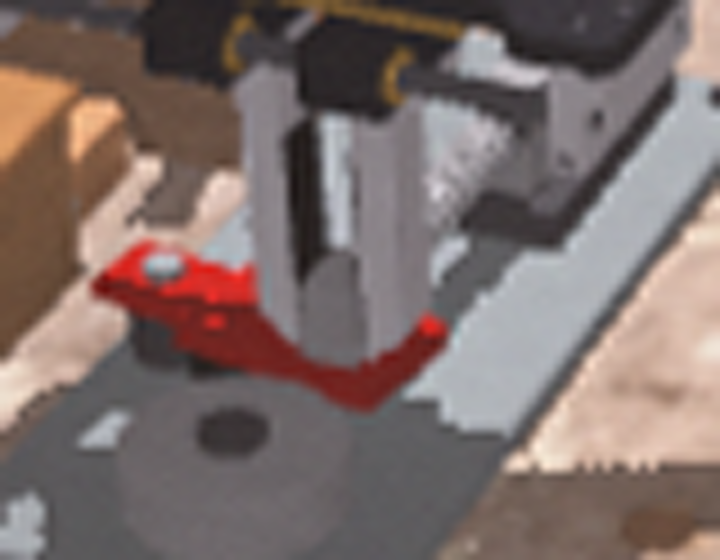

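arm_command(
  plan=[0, 0, 0.1, 0, 0, 0, 1, 0, 0, 0, 0, 0, 0, 1],
)

```text
time: 17.4
tool_pos: [0.5964, 0.3248, 0.0172]
ee_rot: [3.141, -0.0, 1.545]
wrist_force: [-2.5, -0.7, 4.3]
width: 0.0158
```

arm_command(
  plan=[-0.15, 0, 0, 0, 0, 0, 1, 0, 0, 0, 0, 0, 0, 1],
)

```text
time: 17.65
tool_pos: [0.5965, 0.3244, 0.0172]
ee_rot: [3.14, -0.002, 1.545]
wrist_force: [-0.9, 2.8, 5.2]
width: 0.0155
```

Block seats on the lever at z 0.0172, against 0.017 predicted, with 4–5 N. I'm releasing it, then I'll rise and look.

arm_command(
  plan=[0, 0, -0.1, 0, 0, 0, 0.9, 0, 0, 0, 0, 0, 0, 0.75, 0, 0, 0, 0, 0, 0, 0.65, 0, 0, 0, 0, 0, 0, 0.65, 0, 0, -1, 0, 0, 0, 0.65, 0, 0, -3, 0, 0, 0, 0.65, 0, 0, -4, 0, 0, 0, 0.6, 0, 0, 0, 0, 0, 0, 0.6],
)

```text
time: 18.65
tool_pos: [0.5991, 0.3245, 0.1033]
ee_rot: [3.132, -0.004, 1.545]
wrist_force: [1.2, -0.5, 0.7]
width: 0.0376
```

```bash
python3 - <<'E'
from h import *
b=snap('side','s13.png');a=snap('top','t13.png')
st()
im=cv2.imread('pics/s13.png');c=cv2.resize(im[200:280,230:320],None,fx=8,fy=7,interpolation=cv2.INTER_CUBIC)
cv2.imwrite('pics/s13c.png',c)
im=cv2.imread('pics/t13.png');c=cv2.resize(im[150:250,220:380],None,fx=5,fy=5,interpolation=cv2.INTER_CUBIC)
cv2.imwrite('pics/t13c.png',c)
E
```

```text
t18.75 pos [0.5965 0.3233 0.0979] rpy [ 1.7993e+02 -2.0000e-02  8.8500e+01] F [-0.2 -0.7  0.6] w 0.0373 q [ 0.41  0.4   1.15 -0.    1.59  0.44]
```

View pics/s13c.png

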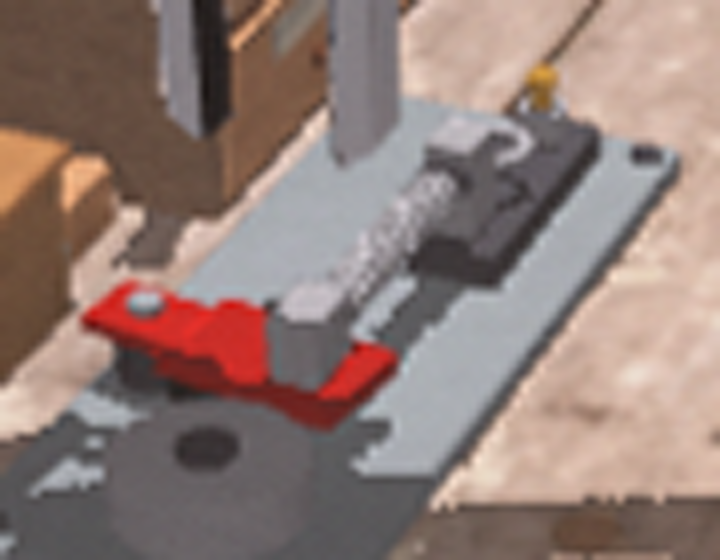

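View pics/t13c.png

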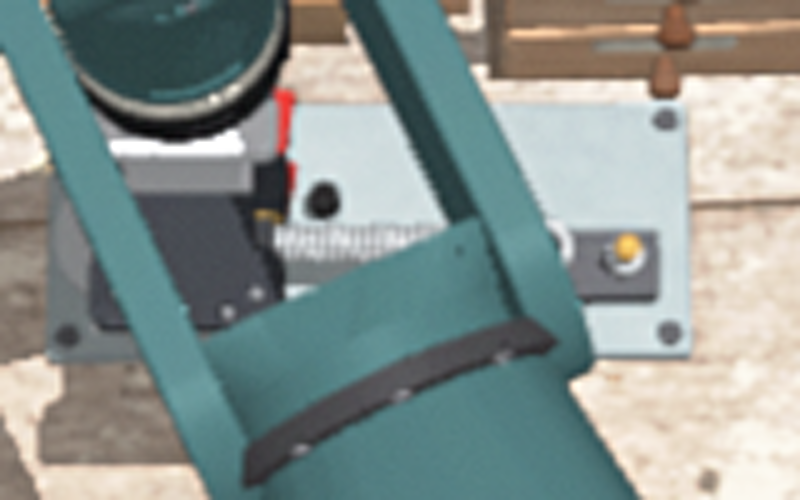

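The hook block sits flat on the lever, with its top at side crop (310,300). The loop block is on the ledge at (465,135). The cabinet front is at x≈0.68, so I'll tilt the gripper away from it here, then check in the picture where the tips land.

arm_command(
  plan=[0, 0, 0, -6, 0, 0, 0.65, 0, 0, 0, 0, -8, 0, 0.65, 0, 0, 0, 0, 0, 0, 0.65, 0, 0, 0, 0, 0, 0, 0.65],
)

```text
time: 19.25
tool_pos: [0.5962, 0.3231, 0.0963]
ee_rot: [3.037, 0.139, 1.531]
wrist_force: [-0.1, -0.0, -0.3]
width: 0.0332
```

```bash
python3 - <<'E'
from h import *
b=snap('side','s14.png')
st()
o=robot.get_obs();p=np.array(o['tool_pos']);R=Ro.from_euler('xyz',o['ee_rot'])
print('toolz',R.apply([0,0,1]).round(3),'tooly',R.apply([0,1,0]).round(3))
im=cv2.imread('pics/s14.png');c=cv2.resize(im[160:260,220:340],None,fx=6,fy=6,interpolation=cv2.INTER_CUBIC)
h=o['width']/2
for y in(-h-.0125,-h,h,h+.0125):
  for x in(-.008,.008):
    for col,q in(((0,255,0),p+R.apply([x,y,-.026])),((255,0,0),p+R.apply([x,y,.008])+[0,0,.034])):
      u=(proj(b,q)[0]-[220,160])*6;cv2.circle(c,tuple(int(v) for v in u),2,col,-1)
cv2.imwrite('pics/s14c.png',c)
print('loopblk',onz(b,(288.1,219.3),.0655))
E
```

```text
t19.30 pos [0.5966 0.3227 0.0969] rpy [173.96   7.92  87.64] F [ 0.9 -0.2  0.3] w 0.0329 q [ 0.51  0.39  1.18 -0.17  1.55  0.54]
toolz [ 0.1   -0.141 -0.985] tooly [ 0.994 -0.026  0.104]
loopblk [0.58940512 0.21920875 0.0655    ]
```

View pics/s14c.png

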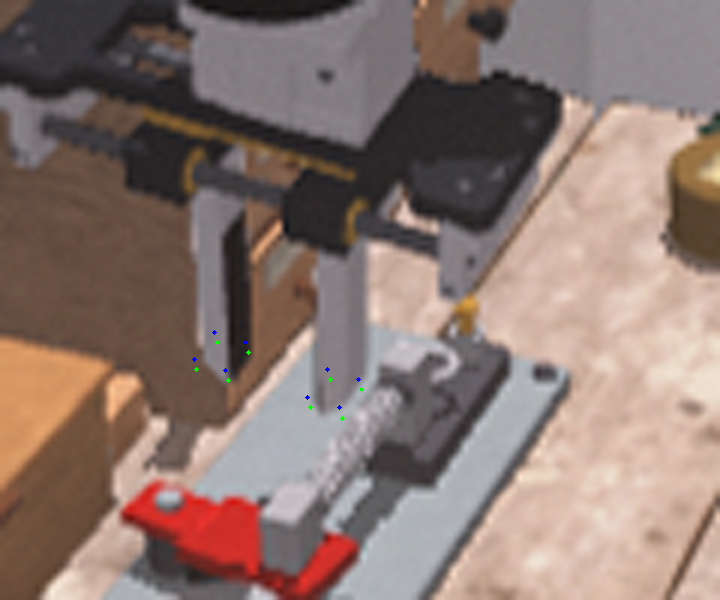

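```bash
cat >> h.py <<'E'
def tip():
    o=robot.get_obs();p=np.array(o['tool_pos']);R=Ro.from_euler('xyz',o['ee_rot']);return p+R.apply([0,0,-.026]),R
def goT(T,n=1,grip=0):
    t,R=tip();d=R.inv().apply(np.array(T)-t)*100/n;print('tip',t.round(4),'->row x%d'%n,d.round(3),'world d mm',((np.array(T)-t)*1000).round(1))
E
python3 - <<'E'
from h import *
a=snap('top')
for v in(198,199,200): print(onz(a,(334,v),.0445))
goT((.5925,.2185,.09),n=3);goT((.5925,.2185,.0495))
R=tip()[1];print(R.inv().apply([0,0,-1]))
E
```

```text
[0.595834   0.18159942 0.0445    ]
[0.59364648 0.18167586 0.0445    ]
[0.59146036 0.18175226 0.0445    ]
tip [0.5942 0.3262 0.123 ] ->row x3 [-3.403 -0.075  1.583] world d mm [  -1.7 -107.7  -33. ]
tip [0.5942 0.3262 0.123 ] ->row x1 [-9.653 -0.649  8.738] world d mm [  -1.7 -107.7  -73.5]
[ 0.13768194 -0.10480536  0.984916  ]
```

arm_command(
  plan=[-3.4, -0.1, 1.6, 0, 0, 0, 0.6, -3.4, -0.1, 1.6, 0, 0, 0, 0.6, -3.4, -0.1, 1.6, 0, 0, 0, 0.6, 0, 0, 0, 0, 0, 0, 0.6, 0, 0, 0, 0, 0, 0, 0.6],
)

```text
time: 19.98
tool_pos: [0.5946, 0.2156, 0.0647]
ee_rot: [3.034, 0.137, 1.529]
wrist_force: [0.7, -0.3, 0.2]
width: 0.0378
```

```bash
python3 - <<'E'
from h import *
st();goT((.5925,.2185,.0495),n=3)
b=snap('side','s15.png');a=snap('top','t15.png')
im=cv2.imread('pics/s15.png');c=cv2.resize(im[120:260,220:340],None,fx=5,fy=4.2,interpolation=cv2.INTER_CUBIC)
cv2.imwrite('pics/s15c.png',c)
im=cv2.imread('pics/t15.png');c=cv2.resize(im[100:230,250:420],None,fx=4.6,fy=4.6,interpolation=cv2.INTER_CUBIC)
cv2.imwrite('pics/t15c.png',c)
E
```

```text
t19.98 pos [0.5946 0.2156 0.0647] rpy [173.86   7.87  87.58] F [ 0.7 -0.3  0.2] w 0.0378 q [ 0.36  0.29  1.38 -0.17  1.43  0.41]
tip [0.592  0.2192 0.0903] ->row x3 [ 0.163 -0.127  1.343] world d mm [  0.5  -0.7 -40.8]
```

View pics/s15c.png

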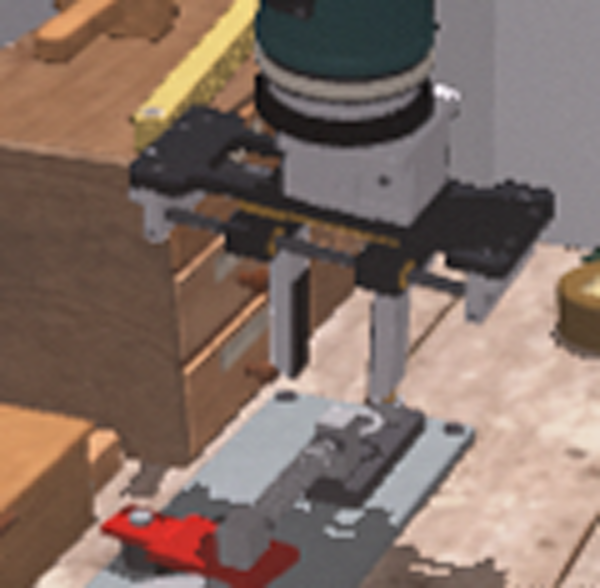

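View pics/t15c.png

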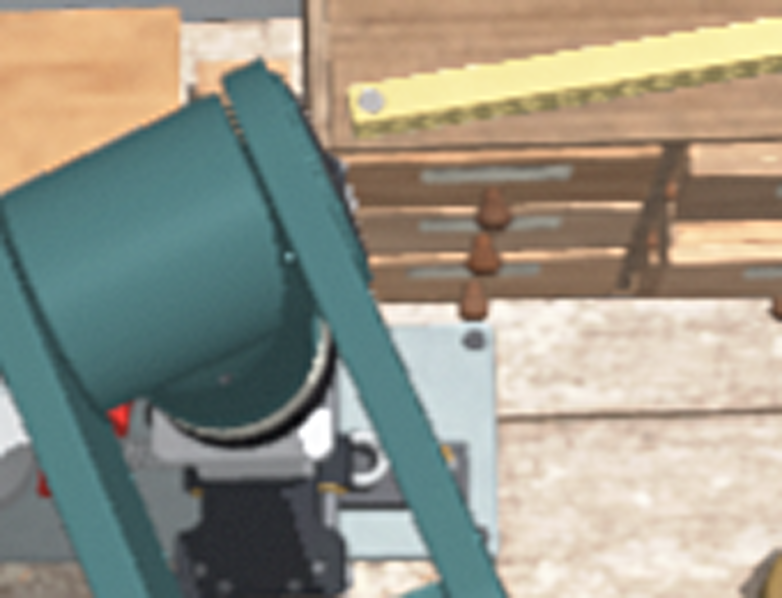

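arm_command(
  plan=[0.15, -0.1, 1.3, 0, 0, 0, 0.6, 0.15, -0.1, 1.3, 0, 0, 0, 0.6, 0, 0, 0, 0, 0, 0, 0.6],
)

```text
time: 20.45
tool_pos: [0.5929, 0.2147, 0.0347]
ee_rot: [3.04, 0.141, 1.531]
wrist_force: [0.6, 0.1, 0.5]
width: 0.0375
```

```bash
python3 - <<'E'
from h import *
b=snap('side','s16.png');st();goT((.5925,.2185,.0495),n=1)
im=cv2.imread('pics/s16.png');c=cv2.resize(im[130:260,230:330],None,fx=6,fy=4.5,interpolation=cv2.INTER_CUBIC)
cv2.imwrite('pics/s16c.png',c)
E
```

```text
t20.50 pos [0.5937 0.2148 0.0359] rpy [174.09   8.03  87.71] F [-0.   0.4 -0.3] w 0.0376 q [ 0.36  0.31  1.41 -0.17  1.38  0.42]
tip [0.5911 0.2186 0.0615] ->row x1 [0.168 0.015 1.194] world d mm [  1.4  -0.1 -12. ]
```

View pics/s16c.png

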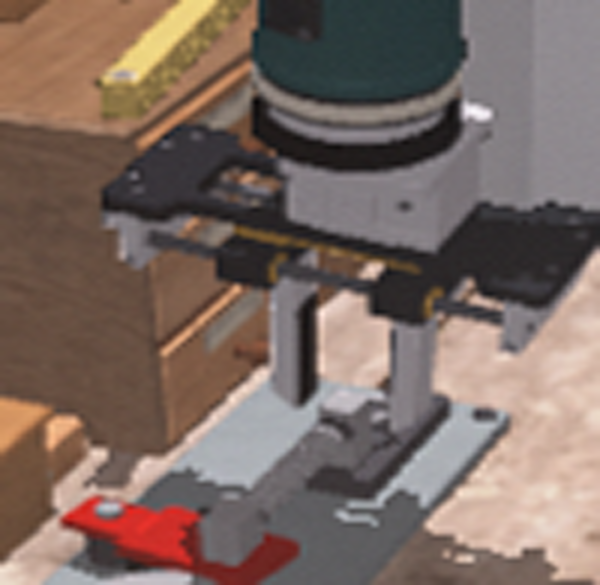

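arm_command(
  plan=[0.15, 0.05, 1.2, 0, 0, 0, 0.7, 0, 0, 0, 0, 0, 0, 0.8, 0, 0, 0, 0, 0, 0, 0.85, 0, 0, 0, 0, 0, 0, 0.9, 0, 0, 0, 0, 0, 0, 1, 0, 0, 0, 0, 0, 0, 1, 0, 0, 0, 0, 0, 0, 1],
)

```text
time: 21.38
tool_pos: [0.5964, 0.2147, 0.0256]
ee_rot: [3.036, 0.139, 1.53]
wrist_force: [-0.1, 0.0, -1.0]
width: 0.0157
```

```bash
python3 - <<'E'
from h import *
b=snap('side','s17.png');st();goT((.5925,.2185,.0495),n=1)
im=cv2.imread('pics/s17.png');c=cv2.resize(im[180:270,230:320],None,fx=7,fy=6,interpolation=cv2.INTER_CUBIC)
cv2.imwrite('pics/s17c.png',c)
E
```

```text
t21.43 pos [0.5964 0.2146 0.0256] rpy [173.94   7.96  87.66] F [-0.6 -0.2 -1.5] w 0.0161 q [ 0.36  0.32  1.42 -0.17  1.36  0.42]
tip [0.5938 0.2183 0.0512] ->row x1 [ 0.035 -0.145  0.154] world d mm [-1.3  0.2 -1.7]
```

View pics/s17c.png

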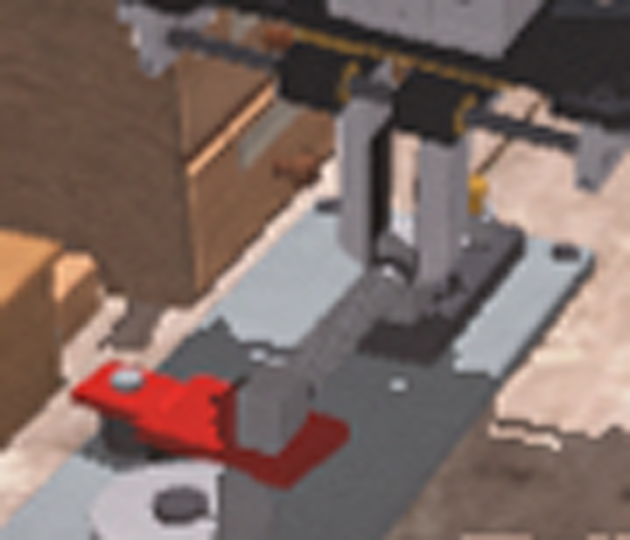

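```bash
python3 - <<'E'
from h import *
R=tip()[1]
for n,w in(('x_r 1cm',[-.0262,-.9997,0]),('up 1cm',[0,0,1]),('worldx',[1,0,0])): print(n,R.inv().apply(w).round(3))
E
```

```text
x_r 1cm [-0.99  -0.     0.139]
up 1cm [-0.139  0.105 -0.985]
worldx [0.04  0.994 0.1  ]
```

arm_command(
  plan=[-0.5, 0, 0.07, 0, 0, 0, 1, -0.5, 0, 0.07, 0, 0, 0, 1, -0.4, 0, 0.05, 0, 0, 0, 1, 0, 0, 0, 0, 0, 0, 1, 0, 0, 0, 0, 0, 0, 1],
)

```text
time: 22.05
tool_pos: [0.5959, 0.2023, 0.0256]
ee_rot: [3.036, 0.135, 1.531]
wrist_force: [-0.6, 5.7, -2.0]
width: 0.0157
```

```bash
python3 - <<'E'
from h import *
b=snap('side','s18.png');st();print(tip()[0])
im=cv2.imread('pics/s18.png');c=cv2.resize(im[180:270,230:320],None,fx=7,fy=6,interpolation=cv2.INTER_CUBIC)
cv2.imwrite('pics/s18c.png',c)
E
```

```text
t22.10 pos [0.5959 0.2023 0.0256] rpy [173.93   7.76  87.7 ] F [-0.7  5.9 -1.6] w 0.0161 q [ 0.34  0.31  1.43 -0.17  1.35  0.4 ]
[0.59330721 0.20588163 0.05121255]
```

View pics/s18c.png

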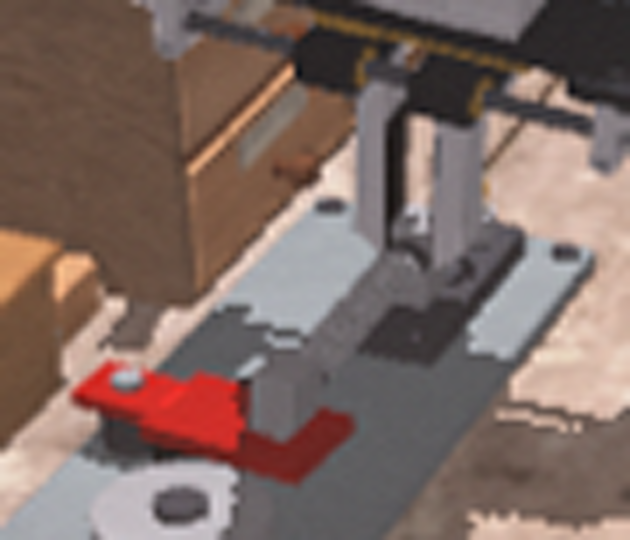

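arm_command(
  plan=[-0.08, 0.06, -0.59, 0, 0, 0, 1, -0.08, 0.06, -0.59, 0, 0, 0, 1, -0.08, 0.06, -0.59, 0, 0, 0, 1, 0, 0, 0, 0, 0, 0, 1, 0, 0, 0, 0, 0, 0, 1],
)

```text
time: 22.72
tool_pos: [0.5948, 0.2021, 0.0425]
ee_rot: [3.038, 0.136, 1.531]
wrist_force: [-1.5, 5.2, -2.4]
width: 0.0159
```

```bash
python3 - <<'E'
from h import *
b=snap('side','s19.png');a=snap('top','t19.png');st();print(tip()[0])
im=cv2.imread('pics/s19.png');c=cv2.resize(im[180:270,230:320],None,fx=7,fy=6,interpolation=cv2.INTER_CUBIC)
cv2.imwrite('pics/s19c.png',c)
im=cv2.imread('pics/t19.png');c=cv2.resize(im[150:230,260:370],None,fx=6,fy=6,interpolation=cv2.INTER_CUBIC)
cv2.imwrite('pics/t19c.png',c)
E
```

```text
t22.82 pos [0.5948 0.2021 0.0424] rpy [174.08   7.81  87.74] F [-1.5  5.7 -3.5] w 0.0162 q [ 0.34  0.29  1.42 -0.17  1.39  0.39]
[0.59225486 0.20572333 0.0680099 ]
```

View pics/s19c.png

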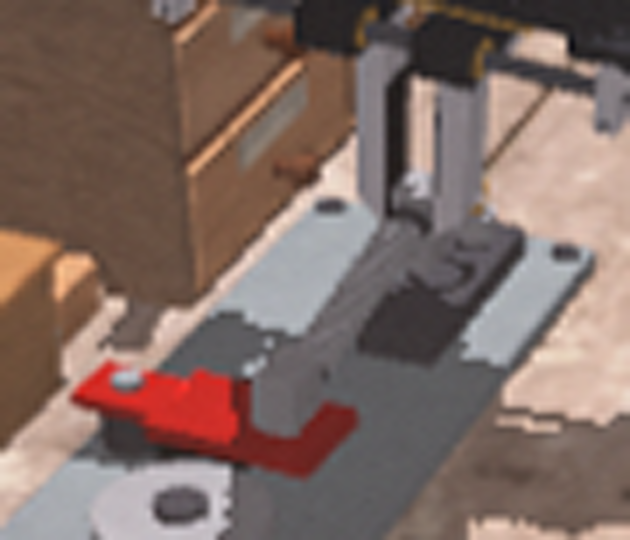

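View pics/t19c.png

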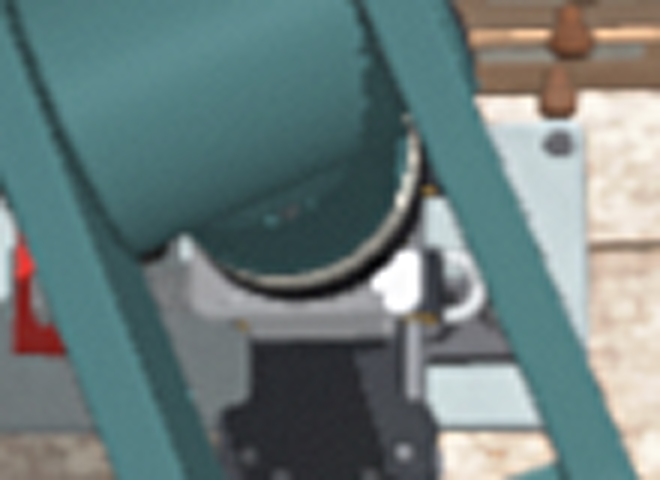

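```bash
python3 - <<'E'
from h import *
a=snap('top')
e=onz(a,(487/6+260,287/6+150),.0615);print('ring right edge',e)
for v in (250,322): print(onz(a,(462/6+260,v/6+150),.0615))
print(goT((.5917,.1826,.068)))
E
```

```text
ring right edge [0.59111752 0.16736446 0.0615    ]
[0.60470466 0.17558379 0.0615    ]
[0.57879815 0.17651332 0.0615    ]
tip [0.5923 0.2057 0.068 ] ->row x1 [-2.289  0.003  0.317] world d mm [ -0.6 -23.1  -0. ]
None
```

arm_command(
  plan=[-0.04, 0.03, -0.3, 0, 0, 0, 1, -0.5, 0, 0.07, 0, 0, 0, 1, -0.5, 0, 0.07, 0, 0, 0, 1, -0.5, 0, 0.07, 0, 0, 0, 1, -0.5, 0, 0.07, 0, 0, 0, 1, 0, 0, 0, 0, 0, 0, 1, 0, 0, 0, 0, 0, 0, 1],
)

```text
time: 23.75
tool_pos: [0.594, 0.1844, 0.0451]
ee_rot: [3.039, 0.132, 1.532]
wrist_force: [-0.2, 11.6, -4.5]
width: 0.0161
```

```bash
python3 - <<'E'
from h import *
b=snap('side','s20.png');a=snap('top','t20.png');st();goT((.5915,.1833,.071))
im=cv2.imread('pics/s20.png');c=cv2.resize(im[180:270,230:320],None,fx=7,fy=6,interpolation=cv2.INTER_CUBIC)
cv2.imwrite('pics/s20c.png',c)
im=cv2.imread('pics/t20.png');c=cv2.resize(im[150:230,270:370],None,fx=7,fy=7,interpolation=cv2.INTER_CUBIC)
cv2.imwrite('pics/t20c.png',c)
E
```

```text
t23.85 pos [0.594  0.1845 0.045 ] rpy [174.1    7.55  87.8 ] F [-0.6  9.4 -5.2] w 0.0159 q [ 0.31  0.27  1.44 -0.16  1.38  0.36]
tip [0.5915 0.188  0.0707] ->row x1 [-0.471  0.019  0.032] world d mm [ 0.  -4.7  0.3]
```

View pics/s20c.png

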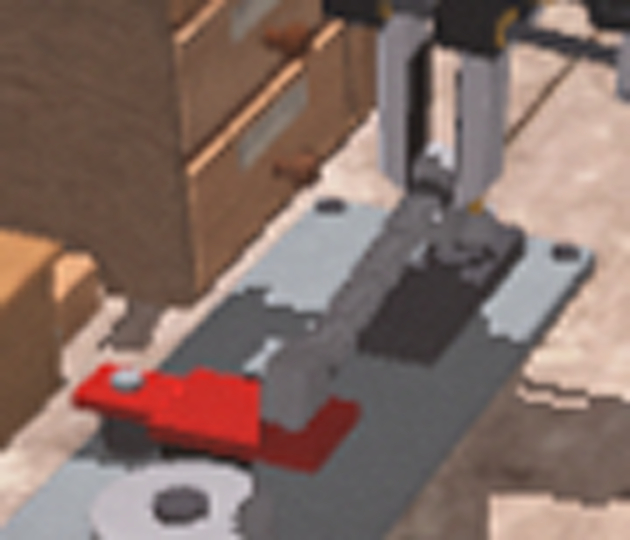

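View pics/t20c.png

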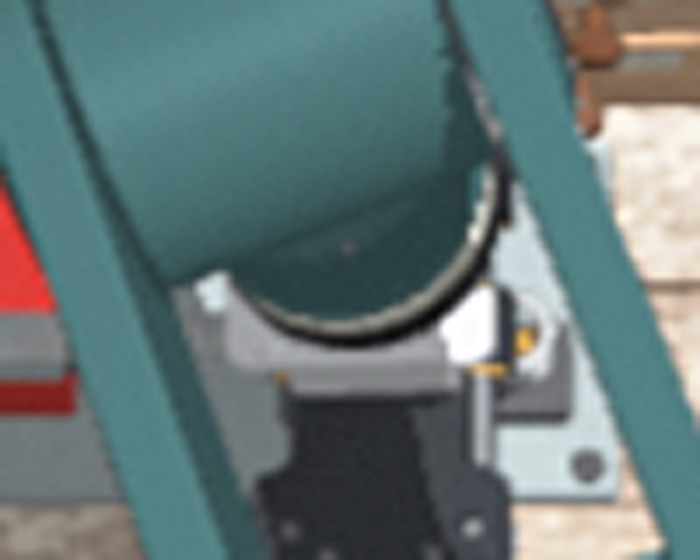

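```bash
python3 - <<'E'
from h import *
a=snap('top');im=a['pixels']
for v in(340/7+150-.5,):
  row=im[int(round(v)),335:358].astype(int);print(int(round(v)));print(row.tolist())
print(onz(a,(349.6,198.5),.0645))
E
```

```text
198
[[253, 253, 253], [251, 251, 252], [251, 251, 252], [255, 255, 255], [255, 255, 255], [194, 194, 199], [84, 87, 93], [51, 54, 62], [110, 91, 63], [226, 178, 93], [206, 160, 79], [145, 128, 103], [201, 202, 204], [204, 208, 212], [144, 146, 150], [113, 113, 117], [150, 156, 160], [152, 164, 167], [104, 131, 133], [77, 122, 125], [81, 128, 131], [84, 130, 133], [86, 131, 135]]
[0.58835867 0.15002887 0.0645    ]
```

arm_command(
  plan=[-0.3, 0.02, 0.04, 0, 0, 0, 1, -0.27, 0, 0.03, 0, 0, 0, 1, 0, 0, 0, 0, 0, 0, 1, 0, 0, 0, 0, 0, 0, 1],
)

```text
time: 24.4
tool_pos: [0.594, 0.1796, 0.0451]
ee_rot: [3.039, 0.13, 1.533]
wrist_force: [-0.8, 12.7, -4.7]
width: 0.016
```

```bash
python3 - <<'E'
from h import *
b=snap('side','s21.png');a=snap('top','t21.png');st();goT((.5915,.1828,.0512))
im=cv2.imread('pics/s21.png');c=cv2.resize(im[180:270,230:320],None,fx=7,fy=6,interpolation=cv2.INTER_CUBIC)
cv2.imwrite('pics/s21c.png',c)
im=cv2.imread('pics/t21.png');c=cv2.resize(im[175:220,325:370],None,fx=12,fy=12,interpolation=cv2.INTER_CUBIC)
cv2.imwrite('pics/t21c.png',c)
print(a['pixels'][198,338:358].tolist())
E
```

```text
t24.50 pos [0.594  0.1797 0.0451] rpy [174.1    7.47  87.83] F [-0.6 11.5 -5. ] w 0.0159 q [ 0.3   0.27  1.44 -0.16  1.38  0.35]
tip [0.5915 0.1831 0.0707] ->row x1 [ 0.222 -0.197  1.932] world d mm [  0.   -0.3 -19.5]
[[251, 252, 252], [251, 251, 252], [252, 252, 253], [255, 255, 255], [255, 255, 255], [191, 192, 197], [80, 84, 93], [68, 63, 60], [199, 157, 84], [196, 159, 95], [133, 122, 110], [184, 189, 193], [225, 227, 230], [199, 206, 210], [191, 203, 206], [204, 217, 220], [207, 219, 222], [194, 205, 208], [134, 152, 154], [78, 119, 121]]
```

View pics/s21c.png

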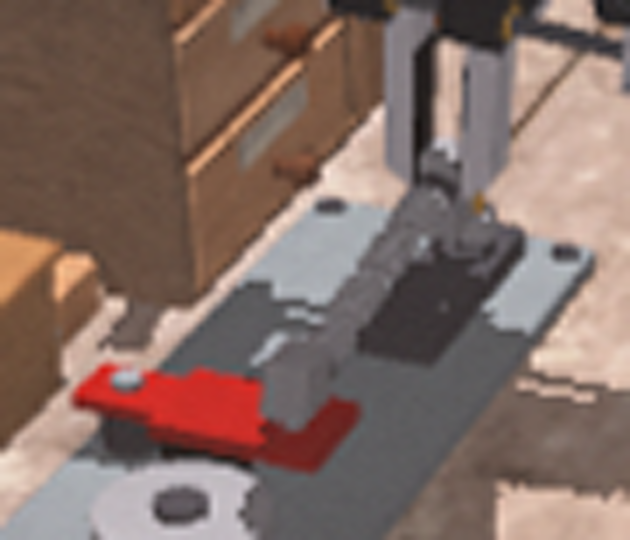

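View pics/t21c.png

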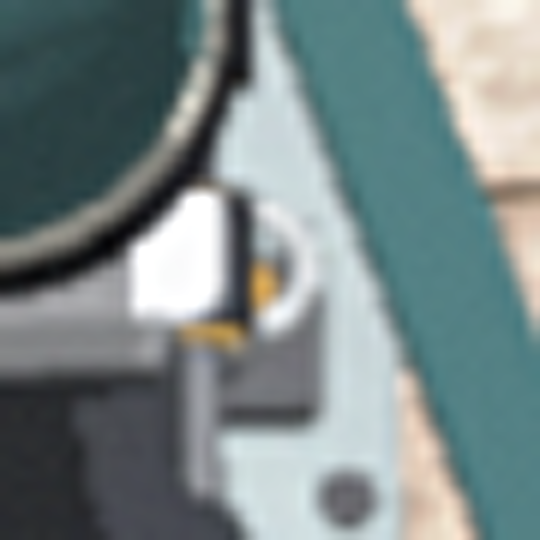

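arm_command(
  plan=[-0.06, 0, 0.01, 0, 0, 0, 1, 0.07, -0.05, 0.49, 0, 0, 0, 1, 0, 0, 0, 0, 0, 0, 1],
)

```text
time: 24.88
tool_pos: [0.594, 0.179, 0.0399]
ee_rot: [3.039, 0.131, 1.533]
wrist_force: [-1.3, 11.9, -4.4]
width: 0.016
```

arm_command(
  plan=[0.04, -0.03, 0.3, 0, 0, 0, 1, 0, 0, 0, 0, 0, 0, 1],
)

```text
time: 25.12
tool_pos: [0.5943, 0.179, 0.0373]
ee_rot: [3.038, 0.13, 1.533]
wrist_force: [-1.3, 12.6, -3.2]
width: 0.0159
```

arm_command(
  plan=[0.04, -0.03, 0.3, 0, 0, 0, 1, 0, 0, 0, 0, 0, 0, 1],
)

```text
time: 25.38
tool_pos: [0.5944, 0.1789, 0.0344]
ee_rot: [3.038, 0.13, 1.533]
wrist_force: [-0.8, 12.1, -3.2]
width: 0.016
```

arm_command(
  plan=[0.04, -0.03, 0.3, 0, 0, 0, 1, 0, 0, 0, 0, 0, 0, 1],
)

```text
time: 25.62
tool_pos: [0.5946, 0.1789, 0.0316]
ee_rot: [3.037, 0.13, 1.532]
wrist_force: [-0.5, 11.2, -3.1]
width: 0.0159
```

arm_command(
  plan=[0.04, -0.03, 0.3, 0, 0, 0, 1, 0, 0, 0, 0, 0, 0, 1],
)

```text
time: 25.88
tool_pos: [0.5948, 0.1788, 0.0287]
ee_rot: [3.037, 0.13, 1.532]
wrist_force: [-0.5, 11.6, -1.8]
width: 0.0164
```

arm_command(
  plan=[0.03, -0.02, 0.2, 0, 0, 0, 1, 0, 0, 0, 0, 0, 0, 1],
)

```text
time: 26.12
tool_pos: [0.5949, 0.1788, 0.027]
ee_rot: [3.036, 0.13, 1.532]
wrist_force: [-0.9, 10.9, -3.1]
width: 0.016
```

```bash
python3 - <<'E'
from h import *
b=snap('side','s22.png');a=snap('top','t22.png');st();goT((.5915,.1828,.0512))
im=cv2.imread('pics/s22.png');c=cv2.resize(im[190:260,260:320],None,fx=11,fy=8,interpolation=cv2.INTER_CUBIC)
cv2.imwrite('pics/s22c.png',c)
im=cv2.imread('pics/t22.png');c=cv2.resize(im[175:220,325:370],None,fx=12,fy=12,interpolation=cv2.INTER_CUBIC)
cv2.imwrite('pics/t22c.png',c)
E
```

```text
t26.23 pos [0.595  0.1789 0.0271] rpy [173.96   7.47  87.79] F [ 0.5 11.4 -2.2] w 0.0161 q [ 0.3   0.28  1.46 -0.16  1.34  0.36]
tip [0.5924 0.1823 0.0528] ->row x1 [ 0.063 -0.109  0.139] world d mm [-0.9  0.5 -1.6]
```

View pics/s22c.png

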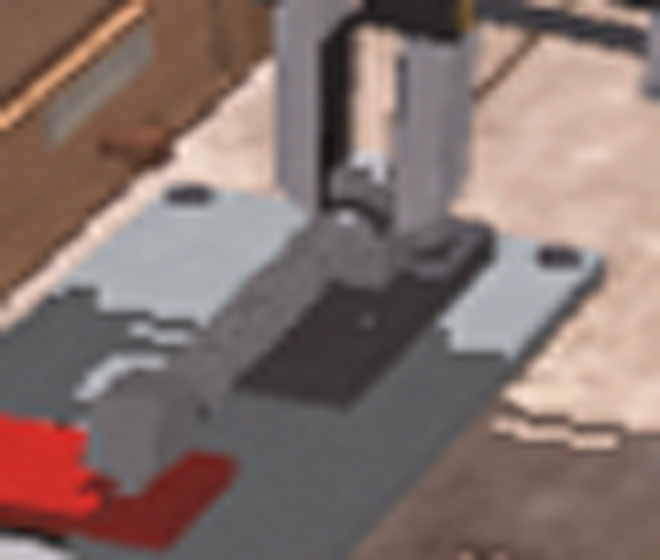

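View pics/t22c.png

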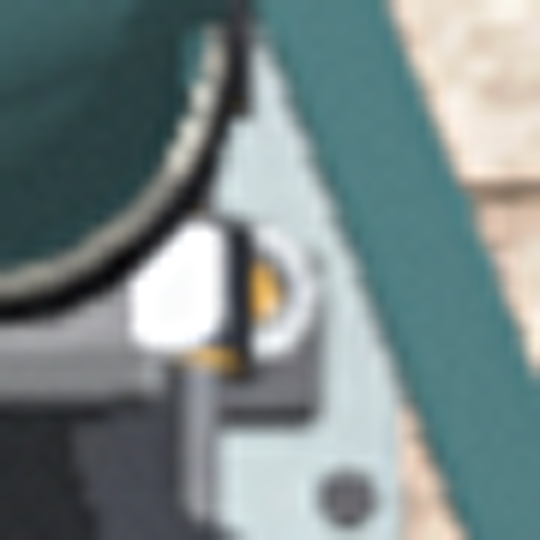

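arm_command(
  plan=[0.02, -0.02, 0.15, 0, 0, 0, 1, 0, 0, 0, 0, 0, 0, 1],
)

```text
time: 26.48
tool_pos: [0.595, 0.1788, 0.0256]
ee_rot: [3.036, 0.13, 1.532]
wrist_force: [-0.3, 12.4, -2.2]
width: 0.0159
```

arm_command(
  plan=[0.01, -0.01, 0.1, 0, 0, 0, 1, 0, 0, 0, 0, 0, 0, 1],
)

```text
time: 26.72
tool_pos: [0.5952, 0.1789, 0.0252]
ee_rot: [3.036, 0.13, 1.532]
wrist_force: [-0.3, 11.5, -1.2]
width: 0.0161
```

arm_command(
  plan=[0.2, 0, -0.03, 0, 0, 0, 1, 0.2, 0, -0.03, 0, 0, 0, 1, 0, 0, 0, 0, 0, 0, 1],
)

```text
time: 27.1
tool_pos: [0.5953, 0.1823, 0.0252]
ee_rot: [3.036, 0.132, 1.532]
wrist_force: [-1.5, 10.1, -0.8]
width: 0.016
```

arm_command(
  plan=[0.15, 0, -0.02, 0, 0, 0, 1, 0.15, 0, -0.02, 0, 0, 0, 1, 0, 0, 0, 0, 0, 0, 1],
)

```text
time: 27.48
tool_pos: [0.5954, 0.1834, 0.0252]
ee_rot: [3.036, 0.135, 1.531]
wrist_force: [-1.1, 6.9, -0.6]
width: 0.0157
```

arm_command(
  plan=[0.2, 0, -0.03, 0, 0, 0, 1, 0, 0, 0, 0, 0, 0, 1],
)

```text
time: 27.72
tool_pos: [0.5954, 0.1835, 0.0251]
ee_rot: [3.036, 0.138, 1.53]
wrist_force: [-1.1, 3.7, 0.2]
width: 0.016
```

```bash
python3 - <<'E'
from h import *
b=snap('side','s23.png');a=snap('top','t23.png');st();print(tip()[0])
im=cv2.imread('pics/s23.png');c=cv2.resize(im[190:260,260:320],None,fx=11,fy=8,interpolation=cv2.INTER_CUBIC)
cv2.imwrite('pics/s23c.png',c)
im=cv2.imread('pics/t23.png');c=cv2.resize(im[175:220,325:370],None,fx=12,fy=12,interpolation=cv2.INTER_CUBIC)
cv2.imwrite('pics/t23c.png',c)
E
```

```text
t27.82 pos [0.5954 0.1835 0.0251] rpy [173.97   7.91  87.68] F [-1.5  3.9 -0.3] w 0.0161 q [ 0.31  0.29  1.46 -0.17  1.35  0.37]
[0.59281513 0.18716815 0.05068077]
```

View pics/t23c.png

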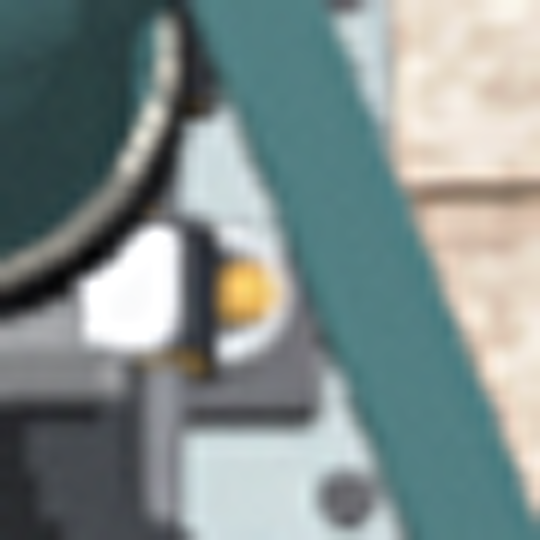

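The loop has caught on the post: position stalls at 0.1835 while the pull drops from 10 to 4 N. The head shows inside the ring at (245,292). I'll unload the rest and release.

arm_command(
  plan=[0.2, 0, -0.03, 0, 0, 0, 1, 0, 0, 0, 0, 0, 0, 0.9, 0, 0, 0, 0, 0, 0, 0.75, 0, 0, 0, 0, 0, 0, 0.65, 0, 0, 0, 0, 0, 0, 0.65, 0, 0, 0, 0, 0, 0, 0.65],
)

```text
time: 28.58
tool_pos: [0.596, 0.1851, 0.0252]
ee_rot: [3.035, 0.139, 1.53]
wrist_force: [-0.4, 0.7, 0.1]
width: 0.0329
```

```bash
python3 - <<'E'
from h import *
b=snap('side','s24.png');st()
im=cv2.imread('pics/s24.png');c=cv2.resize(im[190:270,240:320],None,fx=9,fy=7,interpolation=cv2.INTER_CUBIC)
cv2.imwrite('pics/s24c.png',c)
E
```

```text
t28.62 pos [0.5959 0.1851 0.0252] rpy [173.92   7.96  87.66] F [ 0.1 -0.2 -0. ] w 0.0329 q [ 0.31  0.29  1.45 -0.17  1.35  0.38]
```

View pics/s24c.png

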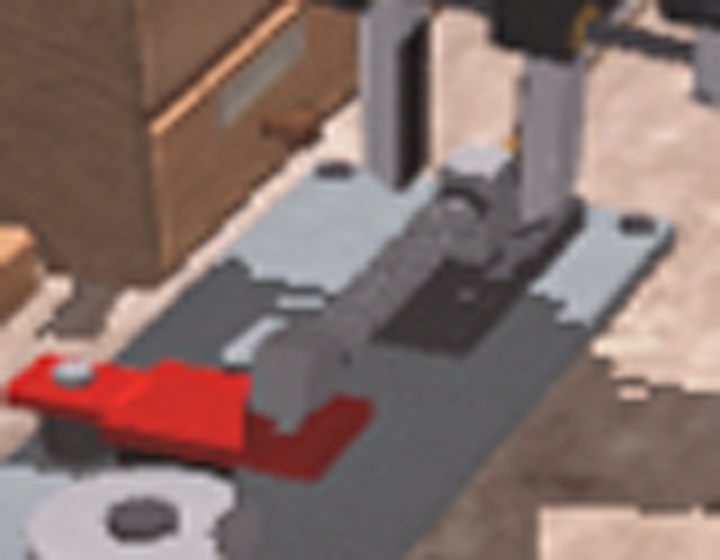

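arm_command(
  plan=[0, 0, -1, 0, 0, 0, 0.65, 0, 0, -2, 0, 0, 0, 0.65, 0, 0, -4, 0, 0, 0, 0.65, 0, 0, -5, 0, 0, 0, 0.65, 0, -5, -2, 0, 0, 0, 0.65, 0, -5, -1, 0, 0, 0, 0.65, 0, -5, 0, 0, 0, 0, 0.65, -2, -5, 0, 0, 0, 0, 0.65],
)

```text
time: 29.62
tool_pos: [0.3799, 0.1926, 0.1565]
ee_rot: [3.033, 0.137, 1.531]
wrist_force: [-0.9, -0.9, 0.6]
width: 0.0332
```

arm_command(
  plan=[-4, -2, 0, 0, 0, 0, 0.65, -5, 0, 0, 0, 0, 0, 0.65, -5, 0, 0, 0, 0, 0, 0.65, -5, 0, 0, 0, 0, 0, 0.65, -5, 0, 0, 0, 0, 0, 0.65, -5, 0, 0, 0, 0, 0, 0.65],
)

```text
time: 30.38
tool_pos: [0.3495, -0.096, 0.1952]
ee_rot: [3.031, 0.14, 1.53]
wrist_force: [0.0, -0.0, 0.7]
width: 0.0325
```

```bash
python3 - <<'E'
from h import *
b=snap('side','s25.png');a=snap('top','t25.png');st()
im=cv2.imread('pics/s25.png');c=cv2.resize(im[190:290,220:320],None,fx=7,fy=6,interpolation=cv2.INTER_CUBIC)
cv2.imwrite('pics/s25c.png',c)
im=cv2.imread('pics/t25.png');c=cv2.resize(im[160:232,222:366],None,fx=5.5,fy=5.5,interpolation=cv2.INTER_CUBIC)
cv2.imwrite('pics/t25c.png',c)
E
```

```text
t30.48 pos [ 0.3492 -0.0992  0.1956] rpy [173.69   8.14  87.07] F [ 0.2 -0.9  0.5] w 0.0329 q [-0.32 -0.46  1.81 -0.11  1.65 -0.3 ]
```

View pics/s25c.png

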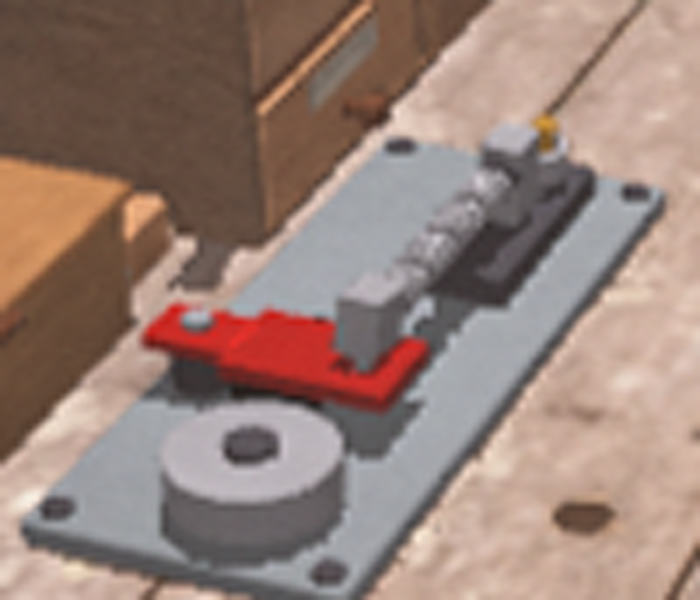

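View pics/t25c.png

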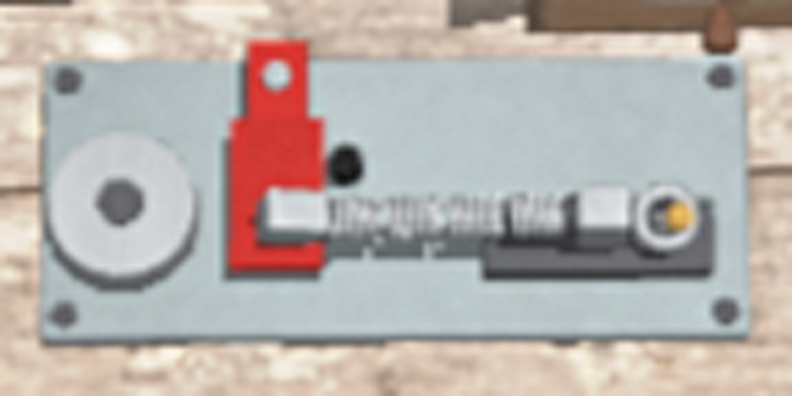

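The lever stands at the black stop pin and the brass head shows inside the ring. The hook block may look slightly raised, so I'm measuring its height and zooming in.

```bash
python3 - <<'E'
from h import *
b=snap('side');a=snap('top')
f=lambda x,y:((x+.5)/5.5-.5+222,(y+.5)/5.5-.5+160)
g=lambda x,y:((x+.5)/7-.5+220,(y+.5)/6-.5+190)
print(tri(a,f(297,212),b,g(378,297)));print(tri(a,f(605,212),b,g(510,140)))
im=cv2.cvtColor(b['pixels'],cv2.COLOR_RGB2BGR)
cv2.imwrite('pics/s26c.png',cv2.resize(im[230:262,255:290],None,fx=20,fy=18,interpolation=cv2.INTER_NEAREST))
cv2.imwrite('pics/s26d.png',cv2.resize(im[200:232,280:315],None,fx=20,fy=18,interpolation=cv2.INTER_NEAREST))
xr=np.array([-.0262,-.99966,0]);yr=np.array([.99966,-.0262,0]);O=np.array([.5932,.2388,0])
rig=lambda x,y,z:O+xr*x+yr*y+np.array([0,0,z])
for n,P in {'blk bottom corners':[rig(-.0725+dx,dy,.040) for dx in(-.012,.012) for dy in(-.008,.008)],'top':[rig(-.0725+dx,dy,.066) for dx in(-.012,.012) for dy in(-.008,.008)]}.items():
    print(n,((proj(b,P)-[255,230])*[20,18]).round(0).tolist())
E
```

```text
(array([0.59188346, 0.30374188, 0.06497793]), np.float64(0.0029990302142677023))
(array([0.59062841, 0.18753027, 0.06399123]), np.float64(0.00054020063661218))
blk bottom corners [[334.0, 413.0], [207.0, 384.0], [424.0, 305.0], [299.0, 277.0]]
top [[323.0, 250.0], [194.0, 221.0], [415.0, 143.0], [288.0, 115.0]]
```

View pics/s26c.png

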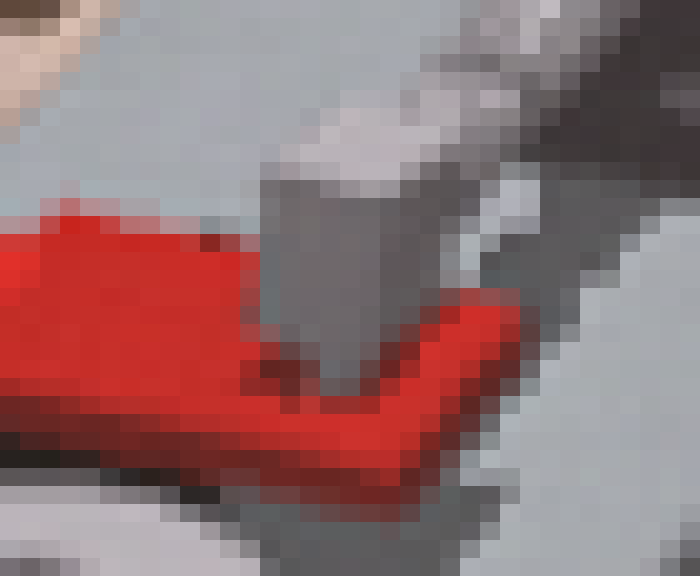

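View pics/s26d.png

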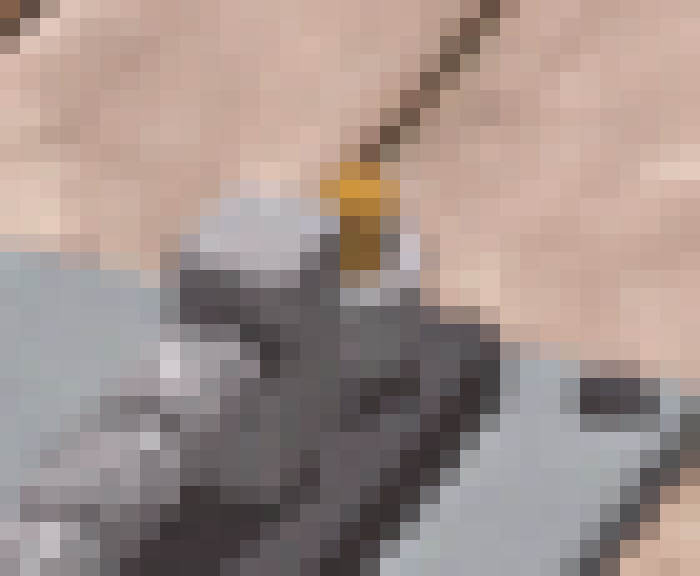

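```bash
python3 - <<'E'
from h import *
a=snap('top','t27.png');b=snap('side','s27.png');st()
im=cv2.imread('pics/t27.png');i0=cv2.imread('pics/t0.png' if 0 else 'pics/top0.png')
d=cv2.absdiff(im,i0).max(2)
for n,(x0,y0,x1,y1) in {'sanding':(130,230,190,295),'tin':(410,210,450,250),'plug':(330,300,362,330)}.items(): print(n,(d[y0:y1,x0:x1]>40).sum())
j=cv2.imread('pics/t25.png');print('rig change since',(cv2.absdiff(im,j).max(2)[160:232,222:366]>25).sum())
cv2.imwrite('pics/s27c.png',cv2.resize(cv2.imread('pics/s27.png')[150:400,200:450],None,fx=2.4,fy=2.4))
# lever angle: bolt and lever end edges
hsv=cv2.cvtColor(a['pixels'],cv2.COLOR_RGB2HSV);red=((hsv[...,0]<8)|(hsv[...,0]>172))&(hsv[...,1]>150);red[:160]=0;red[232:]=0;red[:,:222]=0;red[:,366:]=0
for v in (184,188,192,206,208):
  xs=np.where(red[v])[0]; print(v,xs.min(),xs.max(),onz(a,(xs.min()-.5,v),.04).round(4),onz(a,(xs.max()+.5,v),.04).round(4))
E
```

```text
t30.68 pos [ 0.3497 -0.0937  0.1935] rpy [173.87   7.95  87.73] F [-0.5 -0.3  0.1] w 0.0328 q [-0.31 -0.46  1.82 -0.1   1.65 -0.29]
sanding 0
tin 0
plug 79
rig change since 0
184 265 279 [0.6322 0.3286 0.04  ] [0.6313 0.2966 0.04  ]
188 264 279 [0.6234 0.3309 0.04  ] [0.6224 0.2968 0.04  ]
192 264 280 [0.6145 0.331  0.04  ] [0.6135 0.2948 0.04  ]
206 264 280 [0.5838 0.3314 0.04  ] [0.5828 0.2954 0.04  ]
208 264 279 [0.5794 0.3314 0.04  ] [0.5785 0.2976 0.04  ]
```

View pics/t27.png

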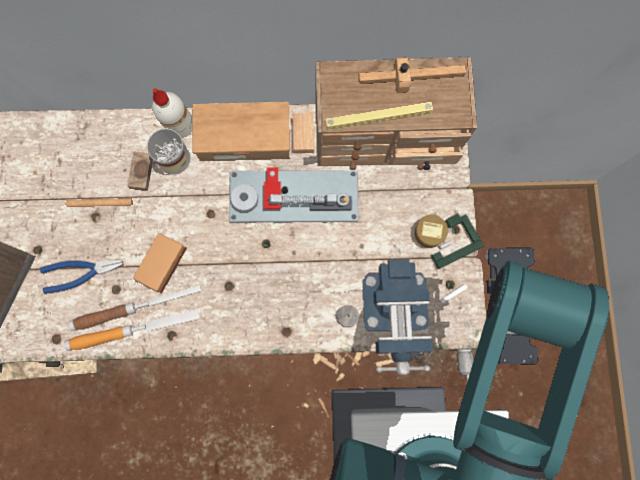

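```bash
python3 - <<'E'
import cv2,numpy as np
a=cv2.imread('pics/top0.png')[295:335,325:367];b=cv2.imread('pics/t27.png')[295:335,325:367]
cv2.imwrite('pics/plug.png',cv2.resize(np.hstack([a,b]),None,fx=8,fy=8,interpolation=cv2.INTER_CUBIC))
E
```

```text
(no output)
```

View pics/plug.png

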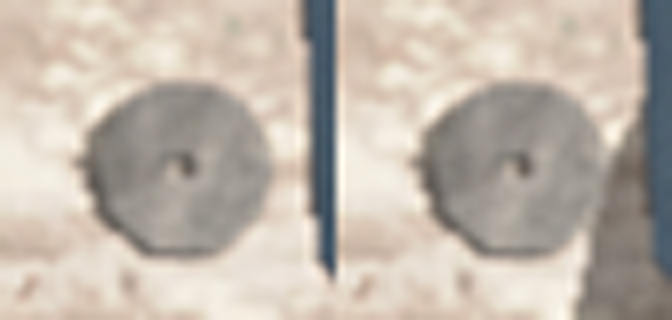

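The plug hasn't moved; the changed pixels are the arm's shadow. I'll settle the arm and hand in.

arm_command(
  plan=[0, 0, 0, 0, 0, 0, 0.65, 0, 0, 0, 0, 0, 0, 0.65, 0, 0, 0, 0, 0, 0, 0.65, 0, 0, 0, 0, 0, 0, 0.65],
)

```text
time: 31.18
tool_pos: [0.3496, -0.0943, 0.1927]
ee_rot: [3.036, 0.139, 1.531]
wrist_force: [-1.1, -0.8, -0.1]
width: 0.0329
```

```bash
python3 - <<'E'
from h import *
a=snap('top');j=cv2.cvtColor(cv2.imread('pics/t25.png'),cv2.COLOR_BGR2RGB)
print('rig change',(cv2.absdiff(a['pixels'],j).max(2)[160:232,222:366]>25).sum());st()
print(close_job())
E
```

```text
rig change 0
t31.23 pos [ 0.3496 -0.0944  0.1927] rpy [173.95   7.96  87.7 ] F [-0.1  0.3  0.3] w 0.0331 q [-0.31 -0.46  1.82 -0.1   1.65 -0.29]
the job is handed in; nothing more can be done
None
```

The spring is fitted and the job is handed in at about 31 s. The hook went into the lever's hole first. I then drew the loop along the ledge, raised it, dropped it over the post and released it.

**Hook:** it entered without resistance, and the block stood on the lever under a 4–5 N push. The height was 17.2 mm by the tool reading, against 17 mm predicted.

**Loop and lever:** the highest pull reported was about 13 N, which means a stretch of about 22 mm. On easing off, the loop caught on the post, and the brass head shows above the ring. The lever's centreline is at y = 0.313, against 0.314 expected at its stop. The rig looked the same in top views 0.8 s apart. The sanding block, tin and plug have not moved; the only change near the plug is the arm's shadow.

**What disagreed:**
- **Fingertip height:** the fingertips were really 34 mm higher along the tool than the stated geometry. My first grip closed above the spring without touching it, so I felt for the bench with about 2 N and corrected for this.
- **Hook block tilt:** under tension the hook block leans forward by roughly 13–15°, with a little of the pin showing behind it. I take this as the foot catching under the lever, because the tension holds and the lever is home. I could not see the foot itself to confirm it.

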